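# Strip the condensate traps from the breathing-circuit rack

### The arm

A 7-joint arm with a two-finger parallel gripper is mounted at the origin on the work surface. World frame = base frame: x ahead of the robot, y to its left, z up, the work surface at z = 0. Lengths are in m, angles in rad, forces in N, time in s.
With the tool pointing down it reaches from about 0.425 to 0.95 m from the base axis. Payload 4.7 kg.
Tool frame: the origin (TCP) lies midway between the tips of the shut fingers; the grasp point (between the pads) lies 19 mm behind it; z points along the fingers, y is the line along which they close (so a half turn about z gives the same grasp; the last joint's range is limited). The gripper opens to 85 mm and grips with 20 to 120 N. Pads are 22 mm wide; open, the fingers measure 114 mm over their backs; the gripper's body (76 mm by 85 mm) begins 54 mm behind the grasp point. The pads swing forward as they close: fully open they stand 13 mm farther back than shut.
Start: joints at [-1.226, 0.469, -0.049, 1.532, 0.024, 1.141, -0.082], TCP at [0.246, 0.628, 0.2] pointing down, gripper open.
Joint ranges: [-2.59, 2.59], [-0.33, 1.99], [-1.39, 1.29], [0.1, 2.45], [-1.04, 4.18], [0.21, 1.99], [-2.66, 2.66]. Speed limits (rad/s): [2.57, 2.57, 3.14, 3.14, 3.14, 3.14, 3.14].

### API

Orientations are given as a unit quaternion [w, x, y, z].
In Python, from bench import sensors, vision, bot gives the robot as it stands. The module is installed in compiled form; this text tells all that it offers.
- The arm moves only by the shell command python3 -m inch 'ROWS'. ROWS is JSON, a list of rows, each an object of numbers: "gripper": the opening, from -1 (shut) to 1 (fully open); "x", "y", "z": the shift along the tool's x, y, z in m; "yaw": the turn about the tool's z in degrees. In form: [{"gripper": .., "x": .., "y": .., "z": .., "yaw": ..}, ...]. A call has 1 to 5 rows; each row is the pose to reach, as a shift and turn from the pose commanded when the call began, along the tool's axes at that moment; what a row does not reach only later rows make up. A row lasts 1/8 s, in which the tool goes at most 62.5 mm and 10.7 degrees, less where a joint would pass 70% of its speed; a pose out of reach is approached as far as the arm can. A call with a gripper value outside its range is refused whole. The fingers move at their own pace and stop on an object; the grip force is fixed at half the most. Time passes only in rows, so rows that repeat a pose let the fingers close. It gives the time, the measured TCP pose, the force, the opening and the grip force at its end, in the units of the state.
- sensors.sense(): the state, without advancing time (a new reading comes with each control period).
- vision.camera(name): name is "scene" or "top" or "wrist"; returns a dict with "img" (480x640x3 uint8, red, green, blue), "depth" (480x640 float32, m along the optical axis (not along the pixel's ray), 0 where there is no reading), "intrinsics" (3x3 intrinsics, pixels), "cam_to_world" (4x4, takes a point from camera to world coordinates); the wrist camera has in their place "T_tool_cam" (4x4, takes a point from camera to tool coordinates, whose origin is the TCP and whose axes are the flange's). Camera axes: x right, y up, looking along -z (the intrinsics and any distortion apply to the point x, -y, -z); pixel columns grow to the right and rows downward; lengths in m; the calibration is good to about 2 mm. A picture is of the moment at which its call begins: read the wrist's pose just before it.
- bot.close_job(): hands the job in; it is judged then, once.
The state is a dict: "clock": time; "q": joint angles; "dq": joint speeds; "joint_torque": joint torques, N m; "tcp_pos": TCP position; "tcp_rot": TCP orientation; "contact_force": force on the tool from outside, world axes, zero at the start; "torque": the same for the moment, N m; "gripper_width": opening from 0.0 (shut) to 1.0 (fully open); "finger_force": force on a finger pad.
Only numpy, scipy, OpenCV 4.12 (cv2) and the standard library are available. Lean on these libraries where they do the work, as an engineer would, in place of code of your own. Each camera call takes 0.05 s, during which the arm holds its last target. There are 200 camera calls.

### The job

Unlock the red clamp lever, slide the trap rack along its rail until its red pointer stands at the red mark of the drip tray, and lock the lever fully again. Then, with the rack kept locked there, pinch the two tabs of every cassette in the rack, lift it out and set it down in its wash tray without dropping it: left-hand cassettes in the blue tray, right-hand ones in the green tray. Leave everything else on the table as it stands.

Things in the scene. Friction and masses are not known exactly. Their poses are not given: they have to be found in the camera images.
- left_1_c (a point): left-hand condensate-trap cassette, 204 g, blue head on a clear jar, 130 mm tall; point on its axis 65 mm above its foot (absent: None). Own z up, x from its front (orange eye, faces the robot in the rack) to its back. Slippery foot 44 x 42 mm; head 38 (x) x 54 mm (y), 66 to 102 mm above the foot, its underside rests on the rack top; white spout on top leans to its own +y (robot's left in the rack)
- left_1_pinch (a point): point midway between the two white squeeze tabs, 92 mm above the foot, on the axis. Pads: front and back (own -x, +x), 24 mm wide, 18 mm below to 14 mm above this point, 54 mm over both relaxed, 42 pinched (3 N rising to 8 N). Barbs at the tabs' lower ends hook under the rack walls: pinch along own x, each tab in by 5 mm or more, then lift straight up 70 mm to clear the rack
- left_2_c (a point): left-hand condensate-trap cassette, 204 g, blue head on a clear jar, 130 mm tall; point on its axis 65 mm above its foot (absent: None). Own z up, x from its front (orange eye, faces the robot in the rack) to its back. Slippery foot 44 x 42 mm; head 38 (x) x 54 mm (y), 66 to 102 mm above the foot, its underside rests on the rack top; white spout on top leans to its own +y (robot's left in the rack)
- left_2_pinch (a point): same pinch point of this cassette as left_1_pinch
- right_1_c (a point): right-hand (mirror image) condensate-trap cassette, 204 g, blue head on a clear jar, 130 mm tall; point on its axis 65 mm above its foot (absent: None). Own z up, x from its front (orange eye, faces the robot in the rack) to its back. Slippery foot 44 x 42 mm; head 38 (x) x 54 mm (y), 66 to 102 mm above the foot, its underside rests on the rack top; white spout on top leans to its own -y (robot's right in the rack)
- right_1_pinch (a point): same pinch point of this cassette as left_1_pinch
- right_2_c (a point): right-hand (mirror image) condensate-trap cassette, 204 g, blue head on a clear jar, 130 mm tall; point on its axis 65 mm above its foot (absent: None). Own z up, x from its front (orange eye, faces the robot in the rack) to its back. Slippery foot 44 x 42 mm; head 38 (x) x 54 mm (y), 66 to 102 mm above the foot, its underside rests on the rack top; white spout on top leans to its own -y (robot's right in the rack)
- right_2_pinch (a point): same pinch point of this cassette as left_1_pinch
- tray_blue: loose blue plastic wash tray for left-hand cassettes, 600 g, 120 mm (x) by 200 mm (y), 35 mm high, walls and floor 4 mm; origin under its centre, z up. It and the green tray may have swapped sides
- tray_green: loose green plastic wash tray for right-hand cassettes, same sizes and origin as the blue one
- clamp (a joint): angle of the red clamp lever about its upright pivot: 0 = locked, arm along the rail, to the rack's left (+y); grows counter-clockwise from above to 1.57 = open, arm towards the robot (-x); stop at 1.6. The cam grips the bar below about 0.4. Stays where it is left; needs about 3 N at the knob; locking may carry the rack up to 3 mm
- clamp_knob (a point): point on the upright red knob at the end of the clamp lever, 68 mm from the pivot: knob 20 mm in diameter, from 27 mm below this point to 16 mm above it. Round: it can turn between the fingers. Its axes turn with the lever
- clamp_pivot (a point): point on the clamp lever's upright pivot axis, at the same height as clamp_knob; moves with the rack. Its y axis points along the lever arm
- rack (a joint): travel of the rack along the rail from where it stood at the start, m, growing to the rack's left (+y); range -0.17 to 0.03. Unlocked it slides with about 5 N; locked it holds about 15 N. It carries the cassettes with it
- rack_pointer (a point): tip of the red pointer at the middle of the rack's front, 64 mm above the table; x away from the robot, y left along the rail, z up. Four bays, centres 42 mm behind it in x, at y = 93, 31, -31, -93 mm from it; rack top 32 mm above it; rack body 64 mm deep (x)
- rack_grip (a point): point on the upright black grip post at the rack's right end, by which the rack can be slid: post 20 mm in diameter, from 32 mm below this point to 17 mm above it; axes as the rack's
- drip_mark (a point): red mark in the middle of the front rim of the fixed steel drip tray that stands under the rack (100 mm by 300 mm, 20 mm high); axes as the rack's (x away from the robot, y along the rail)
- pump_bottle: small white pump bottle, 48 mm across, about 120 mm tall, standing between the trays (bystander); origin at its underside
- tape_roll: roll of white tape lying flat, 68 mm across, 24 mm tall, between the trays (bystander); origin at its underside
- laryngoscope: steel laryngoscope lying on the table on the right, about 180 mm long (bystander); origin at its underside
- lotion_bowl: steel bowl, 110 mm across, 45 mm tall, on the left (bystander); origin at its underside
Things that resemble listed ones, but are neither listed nor needed, are in the scene too. Several things look just like the tray_blue: the one meant starts farthest to the robot's left. Several things look just like the tray_green: the one meant starts farthest from the robot's base.

How it is judged:
On the way, in this order (a step that is already met when the one before it is completed fails the run):
1. the clamp lever is unlocked (value of joint clamp above 0.7 rad), for 0.1 s.
2. the rack stands at the drip tray's mark with the lever locked again (y of rack_pointer in the frame of drip_mark between -0.008 and 0.008 m and value of joint clamp below 0.2 rad), for 0.3 s.
At the end, for the whole second after the job is handed in: pointer within 8 mm of the mark along the rail, lever below 0.2 rad; every left-hand cassette rests, released, on the floor of the blue tray, every right-hand one of the green (centre inside the walls, 15 to 85 mm above the tray's underside, standing or lying) (all of step 2 and x of left_1_c in the frame of tray_blue between -0.056 and 0.056 m and y of left_1_c in the frame of tray_blue between -0.096 and 0.096 m and z of left_1_c in the frame of tray_blue between 0.015 and 0.085 m and linear speed of each of left_1, left_2, right_1, right_2 below 0.03 m/s and contact force between the fingers and left_1 below 0.1 N and x of left_2_c in the frame of tray_blue between -0.056 and 0.056 m and y of left_2_c in the frame of tray_blue between -0.096 and 0.096 m and z of left_2_c in the frame of tray_blue between 0.015 and 0.085 m and contact force between the fingers and left_2 below 0.1 N and x of right_1_c in the frame of tray_green between -0.056 and 0.056 m and y of right_1_c in the frame of tray_green between -0.096 and 0.096 m and z of right_1_c in the frame of tray_green between 0.015 and 0.085 m and contact force between the fingers and right_1 below 0.1 N and x of right_2_c in the frame of tray_green between -0.056 and 0.056 m and y of right_2_c in the frame of tray_green between -0.096 and 0.096 m and z of right_2_c in the frame of tray_green between 0.015 and 0.085 m and contact force between the fingers and right_2 below 0.1 N); the robot touches nothing.
It fails at once if a cassette is lifted out of the rack while the rack is not locked at the mark (z of any of left_1_c, left_2_c, right_1_c, right_2_c in the frame of rack_pointer above 0.06 m and (value of joint clamp above 0.45 rad or y of rack_pointer in the frame of drip_mark above 0.015 m or y of rack_pointer in the frame of drip_mark below -0.015 m)).
It fails at once if a cassette is dropped (falls freely, more than about 6 cm) ((linear speed of left_1 above 1.1 m/s and contact force between the fingers and left_1 below 0.05 N) or (linear speed of left_2 above 1.1 m/s and contact force between the fingers and left_2 below 0.05 N) or (linear speed of right_1 above 1.1 m/s and contact force between the fingers and right_1 below 0.05 N) or (linear speed of right_2 above 1.1 m/s and contact force between the fingers and right_2 below 0.05 N)).
It fails at once if a bystander is knocked over or more than 4 cm away (distance of any of pump_bottle, tape_roll, laryngoscope, lotion_bowl from where it was at the start of the episode above 0.04 m or angle between any of pump_bottle, tape_roll, laryngoscope, lotion_bowl's own z axis and vertical above 0.6 rad).
Of left_1, left_2, right_1, right_2 only 3 to 4 are there at a start; the rules pass over those that are not, and their reading is None.
At some moment in a run one of tray_blue, tray_green may be knocked a few centimetres aside while the robot is not near it.
It also fails if it takes over 200 s, if anything falls off the work surface, if the arm or the gripper's body presses on something with over 40 N, if the wrist force passes 120 N, or if a joint passes its speed limit or range.

## Working session

There is one attempt and no reset: what is moved stays moved. The work goes in short steps, Python scripts to look and compute and a shell command to move; the robot and the scene stay as the last step left them, time stands still between calls to the robot, and variables do not carry over. Pictures are saved under pics/ and viewed, at most 14 in all, crops included, and the job is handed in when it is done.

```bash
mkdir -p pics; cat > h.py <<'E'
import numpy as np, cv2
from bench import sensors, vision, bot
def shot(n,fn=None):
    s=sensors.sense(); c=vision.camera(n)
    if fn: cv2.imwrite('pics/'+fn,cv2.cvtColor(c['img'],cv2.COLOR_RGB2BGR))
    d=c['depth']; K=c['intrinsics']
    v,u=np.mgrid[0:480,0:640]
    P=np.stack([(u-K[0,2])/K[0,0]*d,-(v-K[1,2])/K[1,1]*d,-d],-1)
    if 'cam_to_world' in c: T=c['cam_to_world']
    else:
        w,x,y,z=s['tcp_rot']
        from scipy.spatial.transform import Rotation as R
        A=np.eye(4);A[:3,:3]=R.from_quat([x,y,z,w]).as_matrix();A[:3,3]=s['tcp_pos'];T=A@c['T_tool_cam']
    W=P@T[:3,:3].T+T[:3,3]; W[d<=0]=np.nan
    return c,W,T
E
python3 - <<'E'
from h import *
for n in('scene','top'):
    c,W,T=shot(n,n+'0.png'); np.save(n+'0.npy',W); print(n,T.round(3).tolist(),c['intrinsics'].tolist(),[k for k in c])
s=sensors.sense();print({k:np.round(v,3).tolist() for k,v in s.items()})
E
```

```text
scene [[0.808, -0.409, 0.423, 1.13], [0.589, 0.575, -0.569, -0.983], [-0.011, 0.709, 0.705, 1.276], [0.0, 0.0, 0.0, 1.0]] [[611.6597533790296, 0.0, 311.2020604159214], [0.0, 611.6597533790296, 241.42174430302592], [0.0, 0.0, 1.0]] ['img', 'depth', 'intrinsics', 'cam_to_world']
top [[0.023, 0.998, -0.061, 0.334], [-1.0, 0.023, -0.008, -0.037], [-0.007, 0.061, 0.998, 1.469], [0.0, 0.0, 0.0, 1.0]] [[495.06043296951435, 0.0, 321.15755075747086], [0.0, 495.06043296951435, 231.79112310249414], [0.0, 0.0, 1.0]] ['img', 'depth', 'intrinsics', 'cam_to_world']
{'clock': 0.1, 'q': [-1.226, 0.469, -0.049, 1.534, 0.024, 1.141, -0.082], 'dq': [-0.0, -0.002, -0.001, -0.003, 0.001, -0.001, 0.001], 'joint_torque': [0.003, -51.152, -0.047, -23.839, 0.011, 0.004, -0.0], 'tcp_pos': [0.246, 0.628, 0.199], 'tcp_rot': [-0.0, 0.186, 0.983, -0.001], 'contact_force': [-0.42, 0.103, -0.137], 'torque': [0.024, 0.026, -0.025], 'finger_force': 0.0, 'gripper_width': 0.997}
```

View pics/scene0.png

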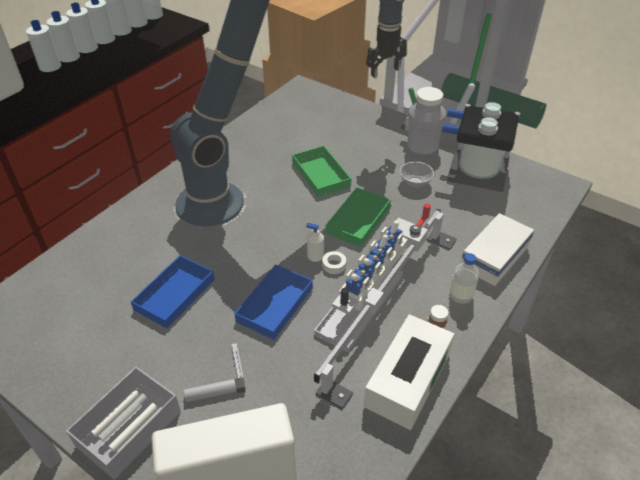

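View pics/top0.png

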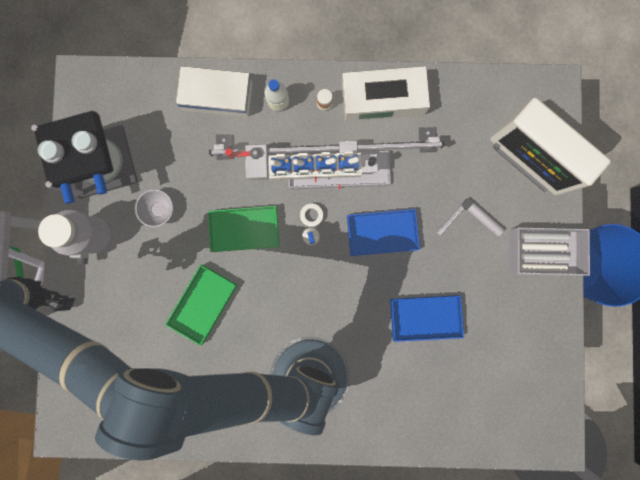

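The top view shows the rack with its lever at (230,153), grip post about (372,162) and heads at (280..348,163). The candidate trays are blue at (383,232) and green at (244,228). Next I measure and zoom in.

```bash
python3 - <<'E'
from h import *
t=cv2.imread('pics/top0.png');s=cv2.imread('pics/scene0.png')
a=cv2.resize(t[125:200,200:400],None,fx=4,fy=4,interpolation=cv2.INTER_CUBIC)
b=cv2.resize(s[190:350,310:460],None,fx=4,fy=4,interpolation=cv2.INTER_CUBIC)[:,:]
b=cv2.resize(b,(280,300))
cv2.imwrite('pics/z.png',np.vstack([a,np.hstack([cv2.resize(s[195:315,330:450],(300,300),interpolation=cv2.INTER_CUBIC),np.zeros((300,500,3),np.uint8)])]))
for n in('top','scene'):
    W=np.load(n+'0.npy'); h=cv2.cvtColor(cv2.imread(f'pics/{n}0.png'),cv2.COLOR_BGR2HSV).astype(int);H,S,V=h[...,0],h[...,1],h[...,2]
    for nm,m in dict(blue=(abs(H-112)<14)&(S>130)&(V>50),green=(abs(H-62)<14)&(S>130)&(V>50),red=((H<8)|(H>172))&(S>130)&(V>70)).items():
        k,l,st,ce=cv2.connectedComponentsWithStats(m.astype(np.uint8))
        for i in range(1,k):
            if st[i,4]<4: continue
            p=W[l==i]; p=p[~np.isnan(p[:,0])]
            if len(p)==0 or abs(p[:,1]).max()>.75: continue
            print(n,nm,st[i].tolist(),np.nanmedian(p,0).round(3),p.min(0).round(3),p.max(0).round(3))
E
```

```text
top blue [269, 80, 10, 10, 80] [0.813 0.114 0.149] [0.801 0.101 0.143] [0.826 0.126 0.156]
top blue [523, 155, 6, 4, 13] [ 0.641 -0.589  0.099] [ 0.636 -0.597  0.091] [ 0.646 -0.584  0.107]
top blue [294, 159, 19, 12, 96] [0.594 0.021 0.131] [0.584 0.003 0.113] [0.614 0.053 0.138]
top blue [317, 159, 18, 10, 90] [ 0.598 -0.026  0.13 ] [ 0.59  -0.057  0.114] [ 0.615 -0.01   0.139]
top blue [339, 159, 10, 9, 51] [ 0.603 -0.081  0.131] [ 0.594 -0.095  0.125] [ 0.616 -0.07   0.137]
top blue [272, 160, 19, 12, 98] [0.591 0.083 0.131] [0.581 0.063 0.108] [0.609 0.113 0.14 ]
top blue [354, 164, 4, 4, 8] [ 0.599 -0.116  0.13 ] [ 0.596 -0.119  0.126] [ 0.602 -0.111  0.138]
top blue [543, 171, 6, 5, 14] [ 0.595 -0.645  0.1  ] [ 0.59  -0.651  0.086] [ 0.601 -0.64   0.107]
top blue [93, 174, 13, 20, 172] [0.528 0.561 0.179] [0.501 0.545 0.017] [0.554 0.649 0.186]
top blue [347, 209, 73, 46, 2798] [ 0.427 -0.208  0.004] [ 0.359 -0.31  -0.009] [ 0.495 -0.1    0.043]
top blue [308, 232, 6, 11, 41] [0.399 0.002 0.12 ] [ 0.388 -0.004  0.114] [0.415 0.01  0.125]
top blue [391, 296, 73, 45, 2968] [ 0.1
[... 4741 characters left out ...]
e red [23, 132, 110, 95, 4075] [-0.71  -0.028 -0.216] [-0.735 -0.242 -0.319] [-0.685  0.234 -0.135]
scene red [138, 143, 38, 39, 688] [-0.71  0.35 -0.37] [-0.734  0.256 -0.428] [-0.69   0.459 -0.32 ]
scene red [0, 163, 14, 39, 303] [-0.708 -0.289 -0.078] [-0.725 -0.329 -0.123] [-0.693 -0.27   0.017]
scene red [41, 169, 97, 79, 2077] [-0.71  -0.027 -0.37 ] [-0.734 -0.241 -0.432] [-0.687  0.233 -0.318]
scene red [0, 197, 32, 56, 1138] [-0.709 -0.322 -0.235] [-0.727 -0.41  -0.314] [-0.693 -0.267 -0.136]
scene red [417, 204, 13, 22, 106] [0.632 0.222 0.12 ] [0.622 0.18  0.104] [0.64  0.235 0.15 ]
scene red [0, 235, 43, 47, 936] [-0.709 -0.355 -0.374] [-0.734 -0.456 -0.432] [-0.693 -0.267 -0.325]
```

View pics/z.png

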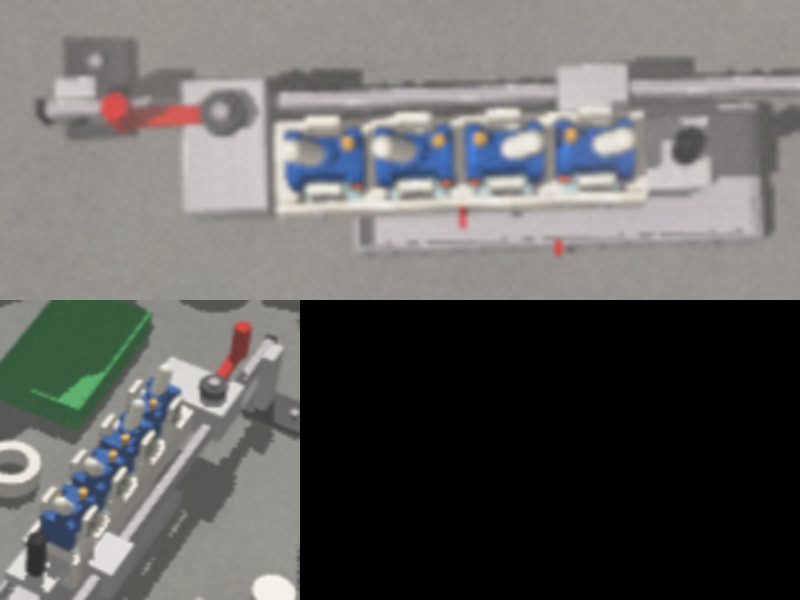

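```bash
cat >> h.py <<'E'
def go(x,y,z,ang=None):
    "prints shift in tool axes for TCP target, and yaw to bring tool y to world angle ang (deg)"
    from scipy.spatial.transform import Rotation as R
    s=sensors.sense(); w,a,b,c=s['tcp_rot']; M=R.from_quat([a,b,c,w]).as_matrix()
    d=M.T@(np.array([x,y,z])-s['tcp_pos']); cur=np.degrees(np.arctan2(M[1,1],M[0,1]))
    print('shift',d.round(4),'tool y at',cur.round(2),'' if ang is None else 'yaw %.2f'%((cur-ang+180)%360-180),'tilt',M[2,2].round(4))
def st():
    s=sensors.sense();print({k:np.round(s[k],3).tolist() for k in('clock','tcp_pos','q','contact_force','gripper_width','finger_force')})
E
python3 -m inch '[{"z":-0.06},{"z":-0.12},{"x":-0.05,"y":-0.03,"z":-0.18},{"x":-0.1,"y":-0.06,"z":-0.2},{"x":-0.15,"y":-0.1,"z":-0.2}]'
python3 -m inch '[{"x":-0.2,"y":-0.2},{"x":-0.2,"y":-0.2},{"x":-0.2,"y":-0.2},{"x":-0.2,"y":-0.2},{"x":-0.2,"y":-0.2}]'
python3 -m inch '[{"yaw":64},{"yaw":64},{"yaw":64},{"yaw":64},{"yaw":64}]'
python3 - <<'E'
from h import *
st(); go(.46,.1,.4,4); print(vision.camera('wrist')['T_tool_cam'].round(3).tolist())
E
```

```text
{'clock': 0.1, 'tcp_pos': [0.246, 0.628, 0.199], 'q': [-1.226, 0.469, -0.049, 1.534, 0.024, 1.141, -0.082], 'contact_force': [-0.42, 0.103, -0.137], 'gripper_width': 0.997, 'finger_force': 0.0}
shift [-0.3917 -0.4137 -0.2005] tool y at 68.59 yaw 64.59 tilt -1.0
[[0.001, 0.961, 0.275, 0.07], [1.0, -0.001, -0.0, 0.0], [0.0, 0.275, -0.961, -0.175], [0.0, 0.0, 0.0, 1.0]]validation failed for argument at $[0]...
validation failed for argument at $[0]...
validation failed for argument at $[0]...
```

```bash

python3 -m inch '[{"gripper":1,"x":0,"y":0,"z":-0.06,"yaw":0},{"gripper":1,"x":0,"y":0,"z":-0.12,"yaw":0},{"gripper":1,"x":-0.05,"y":-0.03,"z":-0.17,"yaw":0},{"gripper":1,"x":-0.1,"y":-0.06,"z":-0.2,"yaw":0},{"gripper":1,"x":-0.14,"y":-0.1,"z":-0.2,"yaw":0}]'
python3 -m inch '[{"gripper":1,"x":-0.25,"y":-0.31,"z":0,"yaw":0},{"gripper":1,"x":-0.25,"y":-0.31,"z":0,"yaw":0},{"gripper":1,"x":-0.25,"y":-0.31,"z":0,"yaw":0},{"gripper":1,"x":-0.25,"y":-0.31,"z":0,"yaw":0},{"gripper":1,"x":-0.25,"y":-0.31,"z":0,"yaw":0}]'
python3 -m inch '[{"gripper":1,"x":0,"y":0,"z":0,"yaw":50},{"gripper":1,"x":0,"y":0,"z":0,"yaw":50},{"gripper":1,"x":0,"y":0,"z":0,"yaw":50},{"gripper":1,"x":0,"y":0,"z":0,"yaw":50},{"gripper":1,"x":0,"y":0,"z":0,"yaw":50}]'
python3 - <<'E'
from h import *
st(); go(.46,.1,.4,4)
E
```

```text
clock: 0.78
tcp_pos: [0.3376, 0.4918, 0.4006]
tcp_rot: [0.001, 0.186, 0.983, 0.002]
contact_force: [0.2, -0.2, -0.2]
gripper_width: 1.003
finger_force: 0.0
clock: 1.4
tcp_pos: [0.4302, 0.1919, 0.3985]
tcp_rot: [0.0, 0.186, 0.983, 0.0]
contact_force: [1.2, 0.5, 0.1]
gripper_width: 0.998
finger_force: 0.0
clock: 2.02
tcp_pos: [0.4298, 0.194, 0.3984]
tcp_rot: [-0.0, 0.585, 0.811, -0.0]
contact_force: [-0.3, -0.2, 0.6]
gripper_width: 1.001
finger_force: 0.0
{'clock': 2.025, 'tcp_pos': [0.43, 0.194, 0.398], 'q': [-0.726, 0.002, 0.214, 1.689, -0.0, 1.451, -0.192], 'contact_force': [-0.335, -0.229, 0.595], 'gripper_width': 1.001, 'finger_force': 0.0}
shift [-0.0987 -0.0009 -0.0016] tool y at 18.33 yaw 14.33 tilt -1.0
```

```bash

python3 -m inch '[{"gripper":1,"x":-0.05,"y":0.06,"z":-0.05,"yaw":14.5},{"gripper":1,"x":-0.05,"y":0.13,"z":-0.05,"yaw":14.5},{"gripper":1,"x":-0.05,"y":0.13,"z":-0.05,"yaw":14.5},{"gripper":1,"x":-0.05,"y":0.13,"z":-0.05,"yaw":14.5},{"gripper":1,"x":-0.05,"y":0.13,"z":-0.05,"yaw":14.5}]'
python3 - <<'E'
from h import *
st(); c,W,T=shot('wrist','w1.png'); np.save('w1.npy',W); print(T.round(3).tolist(),c['intrinsics'][0,0])
E
```

```text
clock: 2.65
tcp_pos: [0.5685, 0.1881, 0.4482]
tcp_rot: [-0.0, 0.681, 0.732, -0.0]
contact_force: [-0.3, 0.0, 0.7]
gripper_width: 1.0
finger_force: 0.0
{'clock': 2.65, 'tcp_pos': [0.569, 0.188, 0.448], 'q': [-0.628, 0.238, 0.316, 1.326, -0.074, 1.59, -0.25], 'contact_force': [-0.346, 0.037, 0.68], 'gripper_width': 1.0, 'finger_force': 0.0}
[[0.997, -0.07, -0.019, 0.563], [0.072, 0.959, 0.275, 0.258], [-0.001, -0.276, 0.961, 0.624], [0.0, 0.0, 0.0, 1.0]] 332.71108316516296
```

View pics/w1.png

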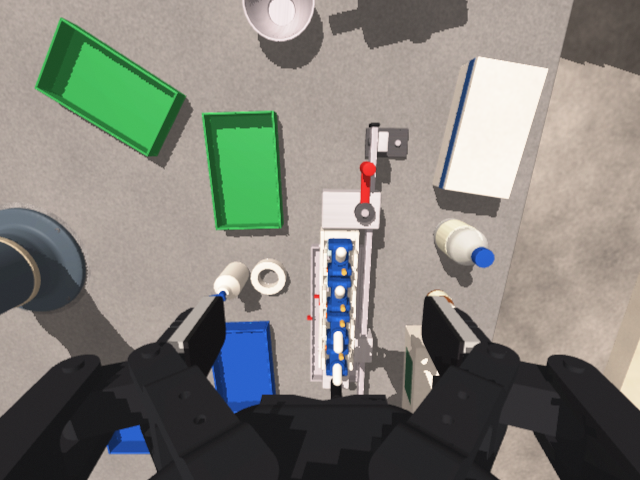

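```bash
cat > seg.py <<'E'
from h import *
def hsv(fn):
    h=cv2.cvtColor(cv2.imread('pics/'+fn),cv2.COLOR_BGR2HSV).astype(int); return h[...,0],h[...,1],h[...,2]
def red(fn,W):
    H,S,V=hsv(fn); m=((H<8)|(H>172))&(S>120)&(V>60)
    k,l,s,ce=cv2.connectedComponentsWithStats(m.astype(np.uint8))
    for i in range(1,k):
        p=W[l==i]; p=p[p[:,0]>.4]
        if s[i,4]>2 and len(p): print('red',s[i].tolist(),np.median(p,0).round(4),p.min(0).round(3),p.max(0).round(3))
        if s[i,4]>100:
            k=p[p[:,2]>p[:,2].max()-.008]; print('  knob top',((k.min(0)+k.max(0))/2).round(4),k.mean(0).round(4),len(k))
def trays(fn,W,near):
    H,S,V=hsv(fn)
    for nm,h0 in(('blue',112),('green',62)):
        m=(abs(H-h0)<16)&(S>80)&(W[...,2]<.06)
        p=W[m]; p=p[np.hypot(*(p[:,:2]-near[nm]).T)<.125]
        r=p[p[:,2]>.024]
        if len(r)<20: continue
        print(nm,'all',cv2.minAreaRect(p[:,:2].astype(np.float32)),'rim',cv2.minAreaRect(r[:,:2].astype(np.float32)),len(p),len(r),'z',np.percentile(p[:,2],[5,50,99]).round(3))
E
python3 - <<'E'
from seg import *
W=np.load('w1.npy'); red('w1.png',W); trays('w1.png',W,{'blue':(.427,-.208),'green':(.43,.21)})
trays('top0.png',np.load('top0.npy'),{'blue':(.427,-.208),'green':(.43,.21)})
H,S,V=hsv('w1.png'); 
m=(abs(H-112)<14)&(S>130)&(W[...,2]>.11)&(W[...,2]<.145)&(abs(W[...,0]-.6)<.04); p=W[m]
for lo in np.arange(-.14,.14,.02):
    q=p[(p[:,1]>lo)&(p[:,1]<lo+.02)]; print(lo.round(2),len(q),q.mean(0).round(4) if len(q) else '')
# pivot cap & surroundings
print('pivot',W[208:217:2,360:369:2].reshape(-1,3)[::4].round(4).tolist())
q=W[(abs(W[...,2]-.0965)<.004)&(abs(W[...,0]-.6)<.06)&(abs(W[...,1])<.14)]; print('top',len(q),cv2.minAreaRect(q[:,:2].astype(np.float32)))
# rail bar line
for r in range(225,390,20): print(r,[W[r,c].round(3).tolist() for c in (364,368)])
E
```

```text
red [360, 161, 16, 43, 436] [0.6292 0.2169 0.1121] [0.619 0.178 0.002] [0.642 0.241 0.147]
  knob top [0.6287 0.2317 0.1435] [0.6287 0.2321 0.145 ] 153
red [327, 267, 1, 3, 3] [0.5822 0.0712 0.1205] [0.582 0.07  0.118] [0.582 0.072 0.122]
red [314, 295, 5, 3, 15] [ 0.5683 -0.0032  0.0688] [ 0.565 -0.032  0.004] [ 0.572 -0.002  0.071]
red [307, 315, 5, 5, 21] [ 0.5576 -0.074   0.0224] [ 0.553 -0.083 -0.   ] [ 0.562 -0.072  0.026]
blue all ((0.41848427057266235, -0.204228937625885), (0.13577936589717865, 0.2006494253873825), 6.239307880401611) rim ((0.4262160658836365, -0.20311874151229858), (0.12014205753803253, 0.1989665925502777), 6.358144760131836) 4404 566 z [0.004 0.006 0.037]
green all ((0.4208047688007355, 0.20532600581645966), (0.13290369510650635, 0.20403358340263367), 5.91544246673584) rim ((0.42711585760116577, 0.20380254089832306), (0.12050044536590576, 0.19970422983169556), 5.852712154388428) 8382 1300 z [0.004 0.006 0.038]
blue all ((0.4276849627494812, -0.20804862678050995), (0.12421289086341858, 0.20820946991443634), 6.325887680053711) rim ((0.42593061923980713, -0.205
[... 863 characters left out ...]
1687, 0.1148], [0.6325, 0.1657, 0.1163], [0.6299, 0.1621, 0.115], [0.6275, 0.1582, 0.1122], [0.6399, 0.1591, 0.1126]]
top 1515 ((0.613970935344696, 9.392201900482178e-05), (0.09190699458122253, 0.2798605263233185), 0.038377795368433)
225 [[0.637, 0.141, 0.098], [0.643, 0.142, 0.099]]
245 [[0.646, 0.097, 0.063], [0.649, 0.105, 0.087]]
265 [[0.647, 0.066, 0.079], [0.653, 0.07, 0.088]]
285 [[0.651, 0.031, 0.085], [0.657, 0.033, 0.087]]
305 [[0.654, -0.005, 0.088], [0.661, -0.005, 0.089]]
325 [[0.659, -0.047, 0.085], [0.682, -0.094, 0.001]]
345 [[0.662, -0.084, 0.091], [0.669, -0.083, 0.092]]
365 [[0.668, -0.13, 0.086], [0.692, -0.189, 0.003]]
385 [[0.689, -0.243, 0.001], [0.698, -0.241, 0.002]]
```

```bash
python3 - <<'E'
from h import *
go(.6287,.2317,.119,3.2)
E
```

```text
shift [0.039  0.0636 0.3296] tool y at 4.11 yaw 0.91 tilt -1.0
```

```bash

python3 -m inch '[{"gripper":1,"x":0.039,"y":0.03,"z":0.05,"yaw":0.9},{"gripper":1,"x":0.039,"y":0.0636,"z":0.1,"yaw":0.9},{"gripper":1,"x":0.039,"y":0.0636,"z":0.16,"yaw":0.9},{"gripper":1,"x":0.039,"y":0.0636,"z":0.22,"yaw":0.9},{"gripper":0.2,"x":0.039,"y":0.0636,"z":0.23,"yaw":0.9}]'
python3 - <<'E'
from h import *
from seg import red
st(); go(.6287,.2317,.119,3.2); c,W,T=shot('wrist','w2.png'); np.save('w2.npy',W); red('w2.png',W)
E
```

```text
clock: 3.32
tcp_pos: [0.6262, 0.2311, 0.2147]
tcp_rot: [-0.002, 0.687, 0.727, -0.004]
contact_force: [-0.3, -0.2, 0.3]
gripper_width: 0.817
finger_force: 0.0
{'clock': 3.325, 'tcp_pos': [0.626, 0.231, 0.215], 'q': [-0.614, 0.456, 0.285, 1.542, -0.135, 1.172, -0.246], 'contact_force': [-0.322, -0.229, 0.344], 'gripper_width': 0.817, 'finger_force': 0.0}
shift [0.0007 0.0033 0.0957] tool y at 3.22 yaw 0.02 tilt -1.0
red [317, 217, 25, 70, 1237] [0.6305 0.2274 0.1202] [0.62  0.178 0.   ] [0.642 0.242 0.147]
  knob top [0.6294 0.2321 0.143 ] [0.6292 0.2332 0.1446] 502
red [270, 392, 1, 3, 3] [0.5829 0.0711 0.1233] [0.583 0.071 0.123] [0.583 0.072 0.126]
```

View pics/w2.png

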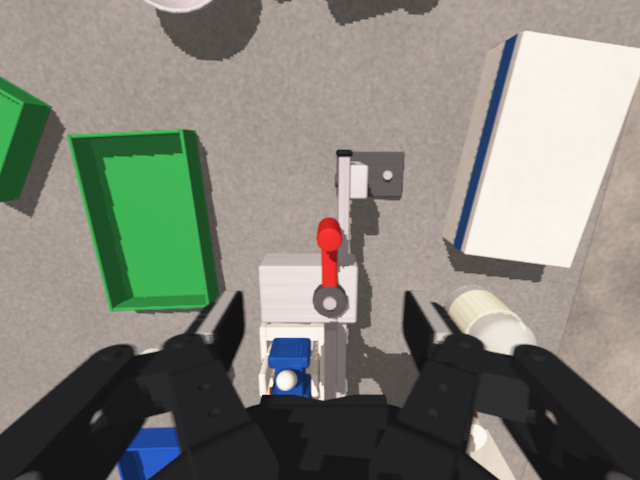

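```bash

python3 -m inch '[{"gripper":0.2,"x":0.001,"y":0.001,"z":0.04,"yaw":0},{"gripper":0.2,"x":0.001,"y":0.001,"z":0.08,"yaw":0},{"gripper":0.2,"x":0.001,"y":0.001,"z":0.099,"yaw":0},{"gripper":-1,"x":0.001,"y":0.001,"z":0.099,"yaw":0},{"gripper":-1,"x":0.001,"y":0.001,"z":0.099,"yaw":0}]'
python3 -m inch '[{"gripper":-1,"x":0,"y":0,"z":0,"yaw":0},{"gripper":-1,"x":0,"y":0,"z":0,"yaw":0},{"gripper":-1,"x":0,"y":0,"z":0,"yaw":0},{"gripper":-1,"x":0,"y":0,"z":0,"yaw":0}]'
```

```text
clock: 4.0
tcp_pos: [0.6325, 0.2332, 0.1223]
tcp_rot: [0.001, 0.687, 0.726, 0.002]
contact_force: [1.0, -0.0, -0.3]
gripper_width: 0.18
finger_force: 0.0
clock: 4.5
tcp_pos: [0.6308, 0.2327, 0.1197]
tcp_rot: [-0.0, 0.687, 0.726, 0.0]
contact_force: [-0.1, -0.2, -0.1]
gripper_width: 0.001
finger_force: 0.0
```

```bash
python3 - <<'E'
from h import *
from seg import red
st(); c,W,T=shot('wrist','w3.png'); np.save('w3.npy',W); red('w3.png',W)
c,W,T=shot('top','t3.png');red('t3.png',W)
E
```

```text
{'clock': 4.5, 'tcp_pos': [0.631, 0.233, 0.12], 'q': [-0.6, 0.542, 0.266, 1.634, -0.163, 0.987, -0.224], 'contact_force': [-0.149, -0.229, -0.088], 'gripper_width': 0.001, 'finger_force': 0.0}
red [301, 252, 40, 43, 1032] [0.628  0.2405 0.1323] [ 0.613  0.168 -0.   ] [0.639 0.244 0.164]
  knob top [0.6285 0.2415 0.1615] [0.6239 0.24   0.16  ] 6
red [236, 152, 11, 4, 31] [0.6282 0.197  0.1096] [0.625 0.188 0.104] [0.635 0.216 0.113]
red [315, 177, 1, 4, 4] [ 0.5716 -0.0043  0.0674] [ 0.567 -0.004  0.066] [ 0.573 -0.004  0.084]
red [339, 185, 2, 4, 5] [ 0.555  -0.0745  0.0222] [ 0.553 -0.077  0.017] [ 0.561 -0.074  0.027]
```

View pics/w3.png

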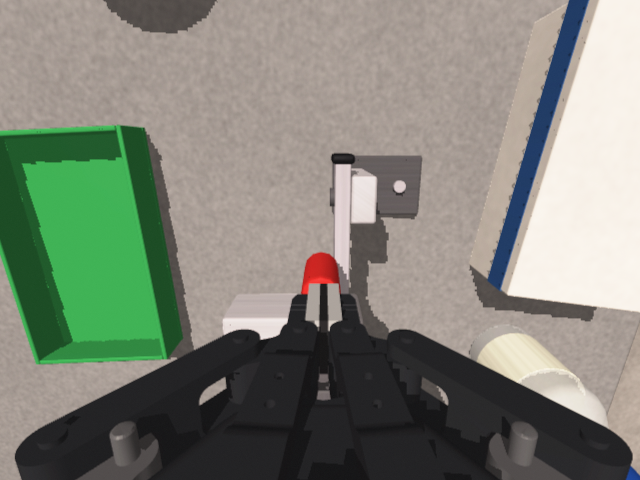

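```bash
python3 - <<'E'
from h import *
W=np.load('w3.npy'); W2=np.load('w2.npy')
for r in (255,262,270,278,285,292,300,310,330,350): print(r,[W[r,c].round(3).tolist() for c in (312,320,334)])
c=vision.camera('wrist'); print(c['T_tool_cam'].round(4).tolist(), c['intrinsics'].tolist())
E
```

```text
255 [[0.623, 0.24, 0.107], [0.628, 0.242, 0.111], [0.638, 0.232, 0.079]]
262 [[0.624, 0.241, 0.12], [0.628, 0.242, 0.124], [0.636, 0.239, 0.112]]
270 [[0.624, 0.24, 0.132], [0.628, 0.242, 0.135], [0.636, 0.239, 0.126]]
278 [[0.624, 0.24, 0.143], [0.628, 0.241, 0.144], [0.635, 0.24, 0.139]]
285 [[0.625, 0.243, 0.158], [0.628, 0.243, 0.158], [0.634, 0.244, 0.158]]
292 [[0.625, 0.244, 0.167], [0.628, 0.243, 0.165], [0.634, 0.244, 0.166]]
300 [[0.625, 0.243, 0.173], [0.628, 0.244, 0.174], [0.634, 0.244, 0.174]]
310 [[0.625, 0.243, 0.182], [0.628, 0.243, 0.181], [0.634, 0.244, 0.182]]
330 [[0.626, 0.245, 0.199], [0.629, 0.24, 0.19], [0.633, 0.245, 0.198]]
350 [[0.626, 0.244, 0.209], [0.629, 0.232, 0.19], [0.633, 0.245, 0.209]]
[[0.0008, 0.9613, 0.2755, 0.0701], [1.0, -0.0007, -0.0004, -0.0006], [-0.0002, 0.2755, -0.9613, -0.1753], [0.0, 0.0, 0.0, 1.0]] [[332.71108316516296, 0.0, 323.22504491444073], [0.0, 332.71108316516296, 242.00513874158514], [0.0, 0.0, 1.0]]
```

```bash

python3 -m inch '[{"gripper":0.2,"x":0,"y":0,"z":0,"yaw":0},{"gripper":0.2,"x":0,"y":0,"z":0,"yaw":0},{"gripper":0.2,"x":0,"y":0,"z":0,"yaw":0},{"gripper":0.2,"x":0,"y":0,"z":0,"yaw":0},{"gripper":0.2,"x":0,"y":0,"z":0,"yaw":0}]'
python3 - <<'E'
from h import *
c,W,T=shot('wrist','w4.png'); s=sensors.sense()
d=c['depth']; m=(d<.2)&(d>0); p=W[m]-np.array(s['tcp_pos'])
print(s['tcp_pos'],s['gripper_width'])
for lo,hi in((-.08,-.01),(.01,.08)):
    q=p[(p[:,0]>lo)&(p[:,0]<hi)&(p[:,1]<.03)]; q=q[np.argsort(q[:,2])]; print(q[::max(1,len(q)//8)].round(3).tolist())
E
```

```text
clock: 5.28
tcp_pos: [0.6308, 0.2327, 0.1196]
tcp_rot: [-0.0, 0.687, 0.726, 0.0]
contact_force: [0.4, -0.5, -0.0]
gripper_width: 0.602
finger_force: 0.0
[0.63078411 0.23268559 0.11960346] 0.5994025854867366
[[-0.011, -0.0, -0.013], [-0.05, 0.01, 0.087], [-0.03, 0.01, 0.093], [-0.05, 0.007, 0.105], [-0.051, -0.001, 0.111], [-0.016, 0.017, 0.116], [-0.065, 0.008, 0.122], [-0.012, 0.019, 0.127], [-0.016, 0.021, 0.137]]
[[0.025, 0.008, 0.035], [0.057, 0.015, 0.087], [0.046, 0.008, 0.093], [0.05, -0.005, 0.104], [0.05, 0.004, 0.11], [0.022, 0.019, 0.116], [0.022, 0.018, 0.121], [0.05, 0.014, 0.127], [0.012, 0.022, 0.136]]
```

View pics/w4.png

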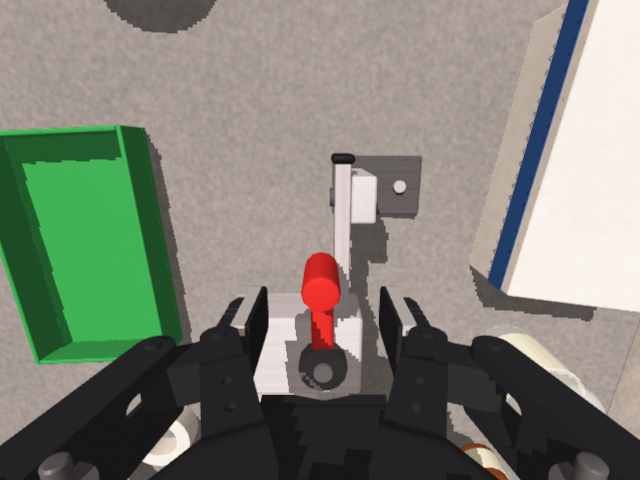

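```bash

python3 -m inch '[{"gripper":0.2,"x":0,"y":-0.001,"z":0.015,"yaw":0},{"gripper":0.2,"x":0,"y":-0.001,"z":0.028,"yaw":0},{"gripper":0.2,"x":0,"y":-0.001,"z":0.028,"yaw":0}]'
python3 -m inch '[{"gripper":-1,"x":0,"y":0,"z":0,"yaw":0},{"gripper":-1,"x":0,"y":0,"z":0,"yaw":0},{"gripper":-1,"x":0,"y":0,"z":0,"yaw":0},{"gripper":-1,"x":0,"y":0,"z":0,"yaw":0},{"gripper":-1,"x":0,"y":0,"z":0,"yaw":0}]'
```

```text
clock: 5.7
tcp_pos: [0.6284, 0.2322, 0.0894]
tcp_rot: [-0.001, 0.687, 0.727, -0.002]
contact_force: [-0.1, 0.2, 0.4]
gripper_width: 0.599
finger_force: 0.0
clock: 6.32
tcp_pos: [0.6301, 0.2328, 0.0922]
tcp_rot: [0.0, 0.687, 0.726, 0.0]
contact_force: [-0.0, 0.1, 2.9]
gripper_width: 0.21
finger_force: 58.6
```

```bash

python3 -m inch '[{"gripper":-1,"x":-0.0026,"y":-0.0187,"z":0,"yaw":0},{"gripper":-1,"x":-0.0103,"y":-0.036,"z":0,"yaw":0},{"gripper":-1,"x":-0.0225,"y":-0.0505,"z":0,"yaw":0},{"gripper":-1,"x":-0.0382,"y":-0.0611,"z":0,"yaw":0},{"gripper":-1,"x":-0.0562,"y":-0.067,"z":0,"yaw":0}]'
python3 - <<'E'
from h import *
from seg import red
st(); c,W,T=shot('top','t5.png'); red('t5.png',W)
E
```

```text
clock: 6.95
tcp_pos: [0.5682, 0.1753, 0.0922]
tcp_rot: [0.001, 0.686, 0.728, 0.003]
contact_force: [4.4, 4.1, -1.6]
gripper_width: 0.188
finger_force: 57.7
{'clock': 6.95, 'tcp_pos': [0.568, 0.175, 0.092], 'q': [-0.57, 0.455, 0.265, 1.855, -0.156, 0.845, -0.169], 'contact_force': [4.361, 4.107, -1.582], 'gripper_width': 0.188, 'finger_force': 57.678}
red [256, 158, 6, 14, 45] [0.6043 0.1538 0.1095] [0.569 0.136 0.104] [0.619 0.158 0.273]
red [321, 177, 1, 4, 4] [ 0.5715 -0.0214  0.069 ] [ 0.568 -0.021  0.067] [ 0.574 -0.021  0.079]
red [339, 185, 2, 4, 5] [ 0.5552 -0.0744  0.0234] [ 0.554 -0.077  0.012] [ 0.561 -0.074  0.028]
```

```bash

python3 -m inch '[{"gripper":-1,"x":-0.02,"y":-0.001,"z":0,"yaw":0},{"gripper":-1,"x":-0.04,"y":-0.001,"z":0,"yaw":0},{"gripper":-1,"x":-0.06,"y":-0.001,"z":0,"yaw":0},{"gripper":-1,"x":-0.08,"y":-0.001,"z":0,"yaw":0},{"gripper":-1,"x":-0.08,"y":-0.001,"z":0,"yaw":0}]'
python3 - <<'E'
from h import *
from seg import red
st(); c,W,T=shot('top','t6.png'); red('t6.png',W)
c,W,T=shot('scene','s6.png'); red('s6.png',W)
c,W,T=shot('wrist','w6.png'); red('w6.png',W)
E
```

```text
clock: 7.62
tcp_pos: [0.5692, 0.0886, 0.0915]
tcp_rot: [0.001, 0.689, 0.725, -0.001]
contact_force: [-0.5, -0.4, 0.2]
gripper_width: -0.001
finger_force: 0.0
{'clock': 7.625, 'tcp_pos': [0.569, 0.089, 0.091], 'q': [-0.447, 0.434, 0.284, 1.894, -0.156, 0.837, -0.032], 'contact_force': [-0.467, -0.393, 0.209], 'gripper_width': -0.001, 'finger_force': 0.0}
red [291, 161, 1, 3, 3] [0.5784 0.0515 0.2607] [0.575 0.051 0.109] [0.612 0.063 0.266]
red [289, 168, 5, 11, 36] [0.5667 0.0593 0.1412] [0.554 0.051 0.104] [0.593 0.066 0.257]
red [339, 185, 2, 4, 5] [ 0.5552 -0.0745  0.02  ] [ 0.553 -0.077  0.017] [ 0.562 -0.074  0.024]Traceback (most recent call last):
  File "<stdin>", line 4, in <module>
  File "seg.py", line 11, in red
    k=p[p[:,2]>p[:,2].max()-.008]; print('  knob top',((k.min(0)+k.max(0))/2).round(4),k.mean(0).round(4),len(k))
               ~~~~~~~~~~^^
    return umr_maximum(a, axis, None, out, keepdims, initial, where)
ValueError: zero-size array to reduction operation maximum which has no identity
```

```bash
sed -i 's/if s\[i,4\]>100:/if s[i,4]>100 and len(p):/' seg.py
python3 -m inch '[{"gripper":-1,"x":0,"y":0,"z":-0.06,"yaw":0},{"gripper":0,"x":0.06,"y":0,"z":-0.12,"yaw":0},{"gripper":0.2,"x":0.12,"y":0,"z":-0.18,"yaw":0},{"gripper":0.2,"x":0.15,"y":0,"z":-0.22,"yaw":0},{"gripper":0.2,"x":0.15,"y":0,"z":-0.22,"yaw":0}]'
python3 - <<'E'
from h import *
from seg import red
st(); c,W,T=shot('top','t7.png'); red('t7.png',W); np.save('t7.npy',W)
c,W,T=shot('wrist','w7.png'); red('w7.png',W); np.save('w7.npy',W)
E
```

```text
clock: 8.35
tcp_pos: [0.5609, 0.2459, 0.3142]
tcp_rot: [0.0, 0.686, 0.728, 0.001]
contact_force: [1.5, -0.7, -0.8]
gripper_width: 0.601
finger_force: 0.0
{'clock': 8.35, 'tcp_pos': [0.561, 0.246, 0.314], 'q': [-0.688, 0.29, 0.27, 1.548, -0.08, 1.312, -0.349], 'contact_force': [1.512, -0.745, -0.827], 'gripper_width': 0.601, 'finger_force': 0.0}
red [287, 157, 7, 22, 101] [0.5892 0.0649 0.1133] [0.562 0.054 0.093] [0.624 0.074 0.148]
  knob top [0.5721 0.0619 0.1444] [0.571  0.0626 0.144 ] 31
red [339, 185, 2, 4, 5] [ 0.556  -0.0745  0.0228] [ 0.553 -0.077  0.018] [ 0.561 -0.074  0.023]
red [314, 342, 49, 31, 797] [0.5788 0.0697 0.1126] [ 0.562 -0.002  0.004] [0.625 0.075 0.147]
  knob top [0.5717 0.0653 0.1431] [0.5717 0.0661 0.1443] 195
red [306, 387, 6, 7, 34] [ 0.5578 -0.0735  0.0227] [ 0.554 -0.084  0.001] [ 0.563 -0.071  0.025]
```

View pics/w7.png

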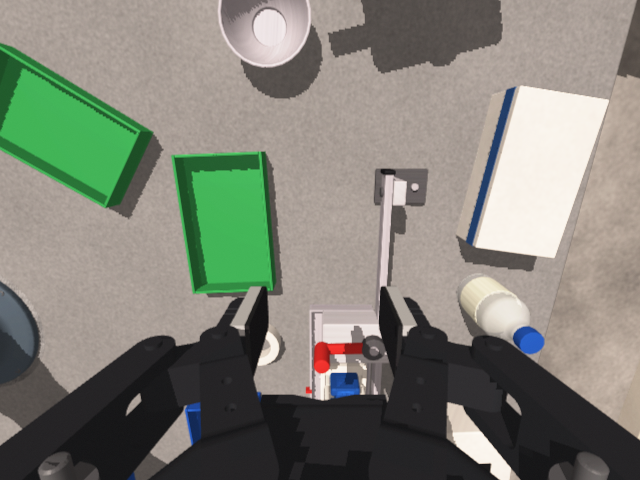

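```bash

python3 -m inch '[{"gripper":-1,"x":-0.06,"y":0.01,"z":0,"yaw":0},{"gripper":-1,"x":-0.12,"y":0.02,"z":0,"yaw":0},{"gripper":-1,"x":-0.18,"y":0.02,"z":0,"yaw":0},{"gripper":-1,"x":-0.24,"y":0.02,"z":0,"yaw":0},{"gripper":-1,"x":-0.3,"y":0.02,"z":0,"yaw":0}]'
python3 - <<'E'
from h import *
from seg import red
st(); c,W,T=shot('top','t8.png'); red('t8.png',W); np.save('t8.npy',W)
c,W2,T=shot('wrist','w8.png'); red('w8.png',W2); np.save('w8.npy',W2)
for n,w in(('t8.png',W),('w8.png',W2)):
    im=cv2.imread('pics/'+n).max(2)
    m=(im<60)&(w[...,2]>.09)&(w[...,2]<.18)&(abs(w[...,0]-.62)<.035)&(w[...,1]<-.12)&(w[...,1]>-.4)
    k,l,s,ce=cv2.connectedComponentsWithStats(m.astype(np.uint8))
    for i in range(1,k):
        if s[i,4]>5:p=w[l==i];print(n,s[i].tolist(),np.median(p,0).round(4),p.min(0).round(3),p.max(0).round(3))
E
```

```text
clock: 9.07
tcp_pos: [0.5962, -0.0593, 0.3098]
tcp_rot: [-0.001, 0.688, 0.726, -0.001]
contact_force: [0.5, -0.4, -0.1]
gripper_width: -0.008
finger_force: 0.0
{'clock': 9.075, 'tcp_pos': [0.596, -0.059, 0.31], 'q': [-0.293, 0.279, 0.415, 1.587, -0.114, 1.303, 0.192], 'contact_force': [0.491, -0.356, -0.109], 'gripper_width': -0.008, 'finger_force': 0.0}
red [287, 157, 7, 22, 111] [0.59   0.0646 0.113 ] [0.561 0.054 0.095] [0.624 0.074 0.15 ]
  knob top [0.5713 0.0619 0.1464] [0.5708 0.0622 0.1448] 20
red [295, 61, 65, 29, 1120] [0.5855 0.0635 0.112 ] [ 0.55   0.053 -0.   ] [0.626 0.103 0.148]
  knob top [0.5717 0.0632 0.1436] [0.5716 0.0624 0.1448] 384
red [319, 168, 1, 4, 4] [ 0.5878 -0.0262  0.123 ] [ 0.588 -0.028  0.123] [ 0.588 -0.025  0.124]
red [294, 196, 8, 5, 33] [ 0.5575 -0.0747  0.0239] [ 0.551 -0.08   0.002] [ 0.563 -0.072  0.026]
red [320, 221, 1, 3, 3] [ 0.591  -0.0839  0.121 ] [ 0.591 -0.085  0.119] [ 0.591 -0.083  0.122]
red [303, 222, 7, 5, 32] [ 0.573  -0.0995  0.0684] [ 0.565 -0.116  0.004] [ 0.577 -0.097  0.07 ]
red [320, 225, 1, 3, 3] [ 0.5912 -0.0875  0.1232] [ 0.591 -0.089  0.123] [ 0.591 -0.087  0.125]
red [309, 228, 2, 4, 5] [ 0.5793 -0.0996  0.0967] [ 0.575 -0.122  0.005] [ 0.579 -0.097  0.098]
```

View pics/w8.png

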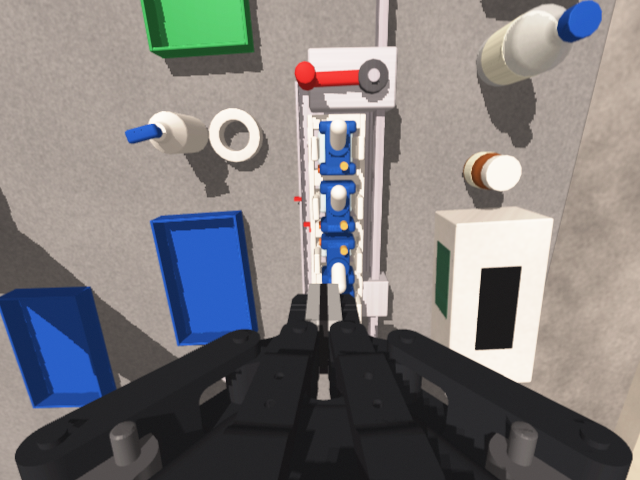

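```bash
python3 - <<'E'
from h import *
W=np.load('top0.npy'); im=cv2.imread('pics/top0.png')
for r in range(154,172,2): print(r,[(int(im[r,c].max()),W[r,c].round(3).tolist()) for c in range(366,380,2)])
W=np.load('scene0.npy'); im=cv2.imread('pics/scene0.png')
m=(im.max(2)<70)&(W[...,2]>.07)&(abs(W[...,0]-.62)<.04)&(abs(W[...,1]+.17)<.05); p=W[m];print(len(p),np.median(p,0),p.min(0),p.max(0)); print(p[np.argsort(p[:,2])][-8:].round(3).tolist())
E
```

```text
154 [(129, [0.64, -0.146, 0.094]), (123, [0.639, -0.152, 0.096]), (152, [0.64, -0.158, 0.094]), (159, [0.639, -0.163, 0.097]), (167, [0.64, -0.169, 0.094]), (173, [0.64, -0.174, 0.095]), (121, [0.66, -0.189, 0.004])]
156 [(132, [0.634, -0.147, 0.092]), (133, [0.633, -0.152, 0.096]), (140, [0.634, -0.158, 0.093]), (139, [0.623, -0.159, 0.145]), (159, [0.623, -0.164, 0.145]), (150, [0.634, -0.174, 0.096]), (123, [0.656, -0.19, -0.002])]
158 [(135, [0.627, -0.146, 0.099]), (124, [0.628, -0.152, 0.094]), (83, [0.619, -0.154, 0.139]), (81, [0.617, -0.159, 0.147]), (82, [0.617, -0.164, 0.147]), (117, [0.628, -0.174, 0.096]), (127, [0.648, -0.19, 0.005])]
160 [(182, [0.622, -0.147, 0.096]), (135, [0.622, -0.152, 0.096]), (87, [0.613, -0.154, 0.141]), (87, [0.613, -0.159, 0.142]), (82, [0.613, -0.164, 0.144]), (106, [0.623, -0.175, 0.093]), (121, [0.642, -0.19, 0.003])]
162 [(197, [0.616, -0.146, 0.099]), (103, [0.613, -0.151, 0.115]), (78, [0.608, -0.154, 0.14]), (77, [0.608, -0.159, 0.14]), (84, [0.607, -0.164, 0.146]), (124, [0.617, -0.175, 0.094]), (124, [0.636, -0.19, 0.006])]
164 [(200
[... 473 characters left out ...]
.599, -0.153, 0.096]), (206, [0.601, -0.159, 0.089]), (208, [0.601, -0.164, 0.092]), (209, [0.6, -0.169, 0.097]), (204, [0.6, -0.175, 0.096]), (129, [0.618, -0.19, 0.004])]
170 [(204, [0.593, -0.147, 0.097]), (210, [0.593, -0.152, 0.099]), (208, [0.594, -0.158, 0.094]), (204, [0.593, -0.163, 0.101]), (209, [0.595, -0.17, 0.093]), (204, [0.594, -0.175, 0.096]), (157, [0.612, -0.191, 0.001])]
97 [ 0.61981522 -0.16715927  0.1303466 ] [ 0.61099256 -0.17289053  0.09657605] [ 0.62702603 -0.15484751  0.15028779]
[[0.617, -0.173, 0.147], [0.612, -0.166, 0.148], [0.614, -0.164, 0.148], [0.616, -0.168, 0.149], [0.613, -0.162, 0.149], [0.618, -0.171, 0.15], [0.626, -0.165, 0.15], [0.618, -0.156, 0.15]]
```

```bash
python3 -c "
from h import *
go(.62,-.32,.31,3.0)"
```

```text
shift [-0.2535  0.0145  0.0018] tool y at 2.28 yaw -0.72 tilt -1.0
```

```bash

python3 -m inch '[{"gripper":-1,"x":-0.06,"y":0.014,"z":0,"yaw":0},{"gripper":-1,"x":-0.12,"y":0.014,"z":0,"yaw":0},{"gripper":-1,"x":-0.18,"y":0.014,"z":0,"yaw":0},{"gripper":-1,"x":-0.24,"y":0.014,"z":0,"yaw":0},{"gripper":-1,"x":-0.254,"y":0.014,"z":0,"yaw":0}]'
python3 - <<'E'
from h import *
st(); c,W,T=shot('top','t9.png')
im=cv2.imread('pics/t9.png').max(2)
m=(im<110)&(W[...,2]>.115)&(W[...,2]<.16)&(abs(W[...,0]-.62)<.035)&(abs(W[...,1]+.25)<.05);p=W[m];print(len(p),np.median(p,0),p.min(0),p.max(0))
go(.62,-.312,.085,3)
E
```

```text
clock: 9.8
tcp_pos: [0.6223, -0.3149, 0.3095]
tcp_rot: [-0.001, 0.69, 0.723, -0.003]
contact_force: [1.4, 0.3, -0.6]
gripper_width: -0.001
finger_force: 0.0
{'clock': 9.8, 'tcp_pos': [0.622, -0.315, 0.309], 'q': [0.091, 0.472, 0.495, 1.341, -0.217, 1.385, 0.627], 'contact_force': [1.409, 0.255, -0.606], 'gripper_width': -0.001, 'finger_force': 0.0}
53 [ 0.61743023 -0.25341302  0.14299152] [ 0.61085376 -0.26460171  0.11648698] [ 0.62576994 -0.24513207  0.15366319]
shift [ 0.0028 -0.0019  0.2245] tool y at 2.73 yaw -0.27 tilt -1.0
```

```bash

python3 -m inch '[{"gripper":-1,"x":0,"y":-0.002,"z":0.06,"yaw":0},{"gripper":-1,"x":0,"y":-0.002,"z":0.12,"yaw":0},{"gripper":-1,"x":0,"y":-0.002,"z":0.18,"yaw":0},{"gripper":-1,"x":0,"y":-0.002,"z":0.22,"yaw":0},{"gripper":-1,"x":0,"y":-0.002,"z":0.22,"yaw":0}]'
python3 -m inch '[{"gripper":-1,"x":0.03,"y":0,"z":0,"yaw":0},{"gripper":-1,"x":0.042,"y":0,"z":0,"yaw":0},{"gripper":-1,"x":0.05,"y":0,"z":0,"yaw":0},{"gripper":-1,"x":0.056,"y":0,"z":0,"yaw":0},{"gripper":-1,"x":0.056,"y":0,"z":0,"yaw":0}]'
python3 - <<'E'
from h import *
from seg import red
st(); c,W,T=shot('top','t10.png'); red('t10.png',W)
c,W,T=shot('wrist','w10.png'); red('w10.png',W)
c,W,T=shot('scene','s10.png'); red('s10.png',W)
E
```

```text
clock: 10.48
tcp_pos: [0.6213, -0.3051, 0.0873]
tcp_rot: [-0.005, 0.686, 0.727, -0.001]
contact_force: [-0.8, 0.5, 0.9]
gripper_width: 0.002
finger_force: 0.0
clock: 11.1
tcp_pos: [0.6215, -0.2527, 0.0925]
tcp_rot: [0.001, 0.687, 0.726, 0.001]
contact_force: [0.2, -2.1, 0.9]
gripper_width: -0.0
finger_force: 1.1
{'clock': 11.1, 'tcp_pos': [0.621, -0.253, 0.093], 'q': [0.03, 0.588, 0.43, 1.668, -0.29, 0.947, 0.622], 'contact_force': [0.226, -2.103, 0.866], 'gripper_width': -0.0, 'finger_force': 1.067}
red [279, 157, 7, 23, 109] [0.589  0.0865 0.1123] [0.56  0.075 0.067] [0.622 0.096 0.148]
  knob top [0.57   0.0837 0.1435] [0.5691 0.0843 0.1435] 34
red [341, 176, 1, 4, 4] [ 0.5759 -0.0784  0.0693] [ 0.571 -0.078  0.067] [ 0.577 -0.078  0.085]
red [339, 185, 2, 4, 5] [ 0.5554 -0.0744  0.0226] [ 0.553 -0.077  0.019] [ 0.562 -0.074  0.028]
red [378, 225, 7, 13, 70] [0.5725 0.0795 0.1372] [0.491 0.071 0.   ] [0.58  0.216 0.148]
red [386, 237, 12, 8, 49] [0.606  0.0861 0.109 ] [0.584 0.078 0.101] [0.622 0.094 0.115]
```

```bash

python3 -m inch '[{"gripper":-1,"x":0.002,"y":0,"z":0,"yaw":0},{"gripper":-1,"x":0.0035,"y":0,"z":0,"yaw":0},{"gripper":-1,"x":0.0035,"y":0,"z":0,"yaw":0}]'
python3 -m inch '[{"gripper":-1,"x":-0.02,"y":0,"z":-0.01,"yaw":0},{"gripper":-1,"x":-0.02,"y":0,"z":-0.07,"yaw":0},{"gripper":-1,"x":-0.02,"y":0,"z":-0.13,"yaw":0},{"gripper":-1,"x":0.04,"y":0,"z":-0.19,"yaw":0},{"gripper":-1,"x":0.09,"y":0,"z":-0.22,"yaw":0}]'
python3 -m inch '[{"gripper":-1,"x":0.06,"y":0,"z":0,"yaw":0},{"gripper":-1,"x":0.12,"y":-0.02,"z":0,"yaw":0},{"gripper":-1,"x":0.18,"y":-0.02,"z":0,"yaw":0},{"gripper":0,"x":0.22,"y":-0.02,"z":0,"yaw":0},{"gripper":0.2,"x":0.22,"y":-0.02,"z":0,"yaw":0}]'
python3 - <<'E'
from h import *
from seg import red
st(); c,W,T=shot('top','t11.png'); red('t11.png',W)
c,W,T=shot('wrist','w11.png'); red('w11.png',W); np.save('w11.npy',W)
go(.572,.084,.09,3)
E
```

```text
clock: 11.62
tcp_pos: [0.6208, -0.2494, 0.0917]
tcp_rot: [0.0, 0.687, 0.726, 0.0]
contact_force: [1.2, -3.8, 1.8]
gripper_width: 0.002
finger_force: 1.8
clock: 12.25
tcp_pos: [0.6157, -0.1743, 0.3039]
tcp_rot: [-0.0, 0.688, 0.725, 0.0]
contact_force: [1.6, 0.1, 0.9]
gripper_width: 0.002
finger_force: 0.0
clock: 12.88
tcp_pos: [0.5832, 0.0493, 0.3014]
tcp_rot: [-0.002, 0.684, 0.729, -0.0]
contact_force: [-0.2, -0.7, -0.6]
gripper_width: 0.425
finger_force: 0.0
{'clock': 12.875, 'tcp_pos': [0.583, 0.049, 0.301], 'q': [-0.467, 0.256, 0.394, 1.632, -0.104, 1.277, 0.009], 'contact_force': [-0.209, -0.715, -0.593], 'gripper_width': 0.425, 'finger_force': 0.0}
red [339, 185, 2, 4, 5] [ 0.5557 -0.0745  0.0209] [ 0.554 -0.077  0.014] [ 0.56  -0.074  0.03 ]
red [303, 163, 61, 22, 860] [0.5871 0.0912 0.1118] [0.552 0.076 0.001] [0.623 0.1   0.147]
  knob top [0.5705 0.0889 0.144 ] [0.5702 0.0893 0.1449] 314
red [324, 251, 1, 4, 4] [0.5862 0.0024 0.1221] [0.586 0.001 0.12 ] [0.586 0.004 0.124]
red [299, 277, 7, 6, 31] [ 0.5572 -0.0734  0.0241] [ 0.554 -0.079 -0.001] [ 0.563 -0.072  0.026]
red [307, 291, 7, 6, 35] [ 0.572  -0.073   0.0681] [ 0.566 -0.106  0.003] [ 0.576 -0.071  0.071]
red [324, 301, 1, 7, 7] [ 0.5901 -0.0609  0.1232] [ 0.59  -0.064  0.122] [ 0.59  -0.058  0.124]
red [313, 302, 2, 4, 6] [ 0.5766 -0.1181  0.0045] [ 0.576 -0.122  0.004] [ 0.578 -0.072  0.098]
red [324, 362, 1, 5, 5] [ 0.595  -0.1426  0.1218] [ 0.595 -0.145  0.12 ] [ 0.595 -0.141  0.123]
shift [ 0.0408 -0.0093  0.2116] tool y at 3.18 yaw 0.18 tilt -1.0
```

```bash

python3 -m inch '[{"gripper":0.2,"x":0.03,"y":-0.01,"z":0.06,"yaw":0},{"gripper":0.2,"x":0.035,"y":-0.01,"z":0.12,"yaw":0},{"gripper":0.2,"x":0.035,"y":-0.01,"z":0.12,"yaw":0},{"gripper":0.2,"x":0.035,"y":-0.01,"z":0.12,"yaw":0}]'
python3 -c "
from h import *
from seg import red
go(.5702,.089,.093,3)
c,W,T=shot('wrist','w12.png'); red('w12.png',W)"
```

```text
clock: 13.48
tcp_pos: [0.574, 0.077, 0.1835]
tcp_rot: [0.001, 0.688, 0.725, 0.001]
contact_force: [0.8, -0.1, 1.8]
gripper_width: 0.6
finger_force: 0.0
shift [ 0.0122 -0.0034  0.0905] tool y at 3.01 yaw 0.01 tilt -1.0
red [305, 211, 86, 39, 1921] [0.5825 0.0932 0.1119] [ 0.556  0.062 -0.   ] [0.624 0.101 0.147]
  knob top [0.57   0.0899 0.1429] [0.5701 0.0905 0.1446] 654
red [299, 340, 9, 9, 61] [ 0.5576 -0.0728  0.0232] [ 0.553 -0.076  0.014] [ 0.563 -0.071  0.026]
red [310, 366, 11, 28, 103] [ 0.5744 -0.0719  0.0687] [ 0.568 -0.118  0.004] [ 0.579 -0.071  0.098]
  knob top [ 0.5782 -0.0732  0.0947] [ 0.578  -0.0725  0.0962] 13
red [334, 394, 1, 5, 5] [ 0.5902 -0.0584  0.1212] [ 0.59  -0.059  0.118] [ 0.59  -0.058  0.122]
```

```bash

python3 -m inch '[{"gripper":0.2,"x":0.0125,"y":-0.0034,"z":0.04,"yaw":0},{"gripper":0.2,"x":0.0125,"y":-0.0034,"z":0.08,"yaw":0},{"gripper":0.2,"x":0.0125,"y":-0.0034,"z":0.089,"yaw":0},{"gripper":-0.3,"x":0.0125,"y":-0.0034,"z":0.089,"yaw":0},{"gripper":-1,"x":0.0125,"y":-0.0034,"z":0.089,"yaw":0}]'
python3 -m inch '[{"gripper":-1,"x":0,"y":0,"z":0,"yaw":0},{"gripper":-1,"x":0,"y":0,"z":0,"yaw":0},{"gripper":-1,"x":0,"y":0,"z":0,"yaw":0}]'
python3 -c "
from h import *
from seg import red
st();c,W,T=shot('top','t13.png'); red('t13.png',W)"
```

```text
clock: 14.15
tcp_pos: [0.5704, 0.0911, 0.095]
tcp_rot: [0.001, 0.687, 0.726, 0.002]
contact_force: [-0.2, -1.4, 4.0]
gripper_width: 0.202
finger_force: 58.5
clock: 14.52
tcp_pos: [0.5704, 0.0911, 0.0949]
tcp_rot: [0.002, 0.687, 0.726, 0.002]
contact_force: [1.2, -1.3, 7.1]
gripper_width: 0.208
finger_force: 58.9
{'clock': 14.525, 'tcp_pos': [0.57, 0.091, 0.095], 'q': [-0.486, 0.433, 0.332, 1.895, -0.185, 0.838, -0.004], 'contact_force': [1.23, -1.288, 7.056], 'gripper_width': 0.208, 'finger_force': 58.94}
red [339, 185, 2, 4, 5] [ 0.5571 -0.0744  0.0224] [ 0.555 -0.077  0.02 ] [ 0.561 -0.074  0.024]
```

```bash

python3 -m inch '[{"gripper":-1,"x":0.0118,"y":0.001,"z":0,"yaw":10},{"gripper":-1,"x":0.0233,"y":0.0041,"z":0,"yaw":20},{"gripper":-1,"x":0.034,"y":0.0091,"z":0,"yaw":30},{"gripper":-1,"x":0.0437,"y":0.0159,"z":0,"yaw":40},{"gripper":-1,"x":0.0521,"y":0.0243,"z":0,"yaw":50}]'
python3 -m inch '[{"gripper":-1,"x":0.0118,"y":0.001,"z":0,"yaw":10},{"gripper":-1,"x":0.0233,"y":0.0041,"z":0,"yaw":20},{"gripper":-1,"x":0.034,"y":0.0091,"z":0,"yaw":30},{"gripper":-1,"x":0.0437,"y":0.0159,"z":0,"yaw":40},{"gripper":-1,"x":0.0464,"y":0.0183,"z":0,"yaw":43}]'
python3 -m inch '[{"gripper":-1,"x":0,"y":0,"z":0,"yaw":0},{"gripper":-1,"x":0,"y":0,"z":0,"yaw":0}]'
python3 -c "
from h import *
from seg import red
st();c,W,T=shot('top','t14.png'); red('t14.png',W); c,W,T=shot('wrist','w14.png'); red('w14.png',W);c,W,T=shot('scene','s14.png'); red('s14.png',W)"
```

```text
clock: 15.2
tcp_pos: [0.5915, 0.1447, 0.095]
tcp_rot: [0.0, 0.931, 0.365, 0.002]
contact_force: [0.6, -2.8, 5.2]
gripper_width: 0.207
finger_force: 58.8
clock: 15.82
tcp_pos: [0.6364, 0.1633, 0.0948]
tcp_rot: [-0.0, 1.0, 0.001, -0.0]
contact_force: [-7.1, -1.2, 13.3]
gripper_width: 0.202
finger_force: 59.6
clock: 16.08
tcp_pos: [0.6363, 0.1633, 0.0949]
tcp_rot: [-0.001, 1.0, 0.002, 0.0]
contact_force: [-3.8, -0.6, 9.1]
gripper_width: 0.205
finger_force: 59.3
{'clock': 16.075, 'tcp_pos': [0.636, 0.163, 0.095], 'q': [-0.799, 0.631, 0.719, 1.713, -0.487, 0.983, -1.465], 'contact_force': [-3.751, -0.603, 9.072], 'gripper_width': 0.205, 'finger_force': 59.279}
red [261, 150, 14, 6, 53] [0.6332 0.1244 0.1096] [0.629 0.11  0.003] [0.65  0.155 0.119]
red [253, 152, 4, 4, 14] [0.6257 0.1615 0.1328] [0.624 0.156 0.112] [0.629 0.167 0.144]
red [339, 185, 2, 4, 5] [ 0.5557 -0.0745  0.021 ] [ 0.553 -0.077  0.016] [ 0.561 -0.074  0.026]
red [302, 269, 126, 73, 4523] [0.6393 0.1572 0.119 ] [ 0.591  0.109 -0.   ] [0.644 0.178 0.149]
  knob top [0.6345 0.1633 0.1449] [0.6355 0.1633 0.1446] 1517
red [406, 228, 12, 13, 60] [0.637  0.137  0.1103] [ 0.583  0.11  -0.001] [0.643 0.23  0.121]
```

```bash

python3 -m inch '[{"gripper":0.2,"x":0,"y":0,"z":0,"yaw":0},{"gripper":0.2,"x":0,"y":0,"z":0,"yaw":0},{"gripper":0.2,"x":0,"y":0,"z":-0.05,"yaw":0},{"gripper":0.2,"x":0,"y":0,"z":-0.11,"yaw":0},{"gripper":0.2,"x":0,"y":0,"z":-0.17,"yaw":0}]'
python3 -m inch '[{"gripper":1,"x":-0.02,"y":0.02,"z":-0.05,"yaw":-10},{"gripper":1,"x":-0.04,"y":0.04,"z":-0.08,"yaw":-20},{"gripper":1,"x":-0.06,"y":0.06,"z":-0.08,"yaw":-30},{"gripper":1,"x":-0.06,"y":0.08,"z":-0.08,"yaw":-40},{"gripper":1,"x":-0.06,"y":0.1,"z":-0.08,"yaw":-50}]'
python3 -m inch '[{"gripper":1,"x":0,"y":0,"z":0,"yaw":-10},{"gripper":1,"x":0,"y":0,"z":0,"yaw":-20},{"gripper":1,"x":0,"y":0,"z":0,"yaw":-30},{"gripper":1,"x":0,"y":0,"z":0,"yaw":-40},{"gripper":1,"x":0,"y":0,"z":0,"yaw":-43}]'
python3 -c "
from h import *
from seg import red,trays
st();go(.58,.08,.33,3);c,W,T=shot('top','t15.png'); red('t15.png',W);c,W,T=shot('wrist','w15.png');np.save('w15.npy',W);red('w15.png',W)
trays('w15.png',W,{'blue':(.427,-.208),'green':(.43,.21)})"
```

```text
clock: 16.85
tcp_pos: [0.6355, 0.1631, 0.264]
tcp_rot: [0.0, 1.0, 0.002, -0.0]
contact_force: [0.6, 0.7, -0.1]
gripper_width: 0.598
finger_force: 0.0
clock: 17.48
tcp_pos: [0.5758, 0.0624, 0.3426]
tcp_rot: [-0.0, 0.904, 0.427, 0.0]
contact_force: [0.3, -0.2, -0.4]
gripper_width: 0.998
finger_force: 0.0
clock: 18.1
tcp_pos: [0.576, 0.0628, 0.3423]
tcp_rot: [-0.0, 0.686, 0.727, -0.0]
contact_force: [-0.2, 0.0, 0.0]
gripper_width: 0.999
finger_force: 0.0
{'clock': 18.1, 'tcp_pos': [0.576, 0.063, 0.342], 'q': [-0.648, 0.236, 0.586, 1.588, -0.133, 1.358, 0.012], 'contact_force': [-0.188, 0.006, 0.006], 'gripper_width': 0.999, 'finger_force': 0.0}
shift [0.0169 0.005  0.0123] tool y at 3.31 yaw 0.31 tilt -1.0
red [339, 186, 2, 3, 4] [ 0.556  -0.0746  0.0187] [ 0.553 -0.077  0.017] [ 0.559 -0.074  0.02 ]
red [370, 111, 24, 60, 831] [0.6337 0.1495 0.112 ] [ 0.624  0.109 -0.001] [0.671 0.186 0.148]
  knob top [0.634  0.1631 0.1442] [0.6334 0.1628 0.1448] 280
red [329, 254, 1, 6, 6] [0.5863 0.0015 0.1226] [ 0.586 -0.002  0.118] [0.587 0.003 0.124]
red [305, 278, 6, 5, 27] [ 0.5576 -0.0733  0.0242] [ 0.554 -0.076  0.014] [ 0.562 -0.072  0.026]
red [313, 290, 6, 5, 30] [ 0.5721 -0.0739  0.0679] [ 0.568 -0.098  0.004] [ 0.576 -0.071  0.07 ]
red [319, 300, 1, 3, 3] [ 0.5776 -0.0724  0.0978] [ 0.578 -0.074  0.096] [ 0.578 -0.072  0.098]
blue all ((0.4170731008052826, -0.20455290377140045), (0.13828454911708832, 0.200728178024292), 6.381270408630371) rim ((0.4262475371360779, -0.2036726474761963), (0.12004290521144867, 0.20043690502643585), 6.561656951904297) 5491 1035 z [0.004 0.006 0.037]
green all ((0.42092379927635193, 0.20275625586509705), (0.13550163805484772, 0.198310986161232), 4.858553409576416) rim ((0.4269173741340637, 0.20385059714317322), (0.12074335664510727, 0.19892552495002747), 5.7122416496276855) 15170 2340 z [0.004 0.006 0.037]
```

View pics/w15.png

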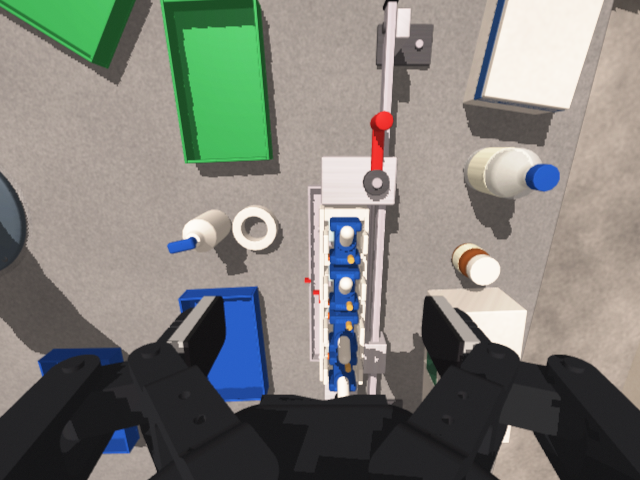

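```bash
cat > bays.py <<'E'
from seg import *
th=np.radians(3.0); ux=np.array([np.cos(th),np.sin(th)]); uy=np.array([-np.sin(th),np.cos(th)])
tip=np.array([.5685,-.0737])
def ana(fn,W):
    H,S,V=hsv(fn); xy=W[...,:2]-tip; a=xy@ux; b=xy@uy; z=W[...,2]
    B=(abs(H-112)<16)&(S>110)&(z>.125)&(z<.137)&(abs(a-.042)<.05)
    for y in(.093,.031,-.031,-.093):
        m=B&(abs(b-y)<.031)
        if m.sum()<20: print(y,'none',m.sum()); continue
        t=(z>.127)&(z<.14)&(abs(b-y)<.012)&(abs(a-.042)<.04)
        print(y,m.sum(),'head a',np.percentile(a[m],[1,99]).round(4),'b',np.percentile(b[m],[1,99]).round(4),'tabs a',np.percentile(a[t],[.5,99.5]).round(4))
    m=(abs(z-.096)<.003)&(abs(b)<.125)&(abs(a-.042)<.036)
    print('rack top a',np.percentile(a[m],[1,99]).round(4),m.sum())
    for y in(.093,.031,-.031,-.093): print('bay',y,(tip+.042*ux+y*uy).round(4))
E
python3 - <<'E'
from bays import *
ana('w15.png',np.load('w15.npy'))
E
```

```text
0.093 704 head a [0.0229 0.0583] b [0.0677 0.1201] tabs a [0.0141 0.0682]
0.031 675 head a [0.0231 0.0591] b [0.0055 0.0581] tabs a [0.0145 0.0684]
-0.031 594 head a [0.0239 0.0589] b [-0.0563 -0.0036] tabs a [0.0149 0.0684]
-0.093 447 head a [0.0237 0.0596] b [-0.1166 -0.0655] tabs a [0.0153 0.0697]
rack top a [0.0101 0.0767] 1431
bay 0.093 [0.6056 0.0214]
bay 0.031 [ 0.6088 -0.0405]
bay -0.031 [ 0.6121 -0.1025]
bay -0.093 [ 0.6153 -0.1644]
```

```bash
python3 -c "
from h import *
go(.6053,.022,.068,2.8)"
```

```text
shift [-0.0424  0.0271  0.2743] tool y at 3.16 yaw 0.36 tilt -1.0
```

```bash

python3 -m inch '[{"gripper":0.65,"x":-0.042,"y":0.027,"z":0.03,"yaw":0.4},{"gripper":0.65,"x":-0.042,"y":0.027,"z":0.09,"yaw":0.4},{"gripper":0.65,"x":-0.042,"y":0.027,"z":0.15,"yaw":0.4},{"gripper":0.65,"x":-0.042,"y":0.027,"z":0.17,"yaw":0.4},{"gripper":0.65,"x":-0.042,"y":0.027,"z":0.17,"yaw":0.4}]'
python3 - <<'E'
from bays import *
st(); go(.6053,.022,.068,2.8); c,W,T=shot('wrist','w16.png'); s=sensors.sense(); ana('w16.png',W)
p=W[(c['depth']<.2)&(c['depth']>0)]-s['tcp_pos']; 
for sg in(-1,1):
    q=p[(p[:,0]*sg>.02)&(p[:,0]*sg<.06)&(p[:,1]<.02)]; q=q[np.argsort(q[:,2])]; print(q[5:60:10].round(3).tolist())
E
```

```text
clock: 18.82
tcp_pos: [0.6042, 0.0225, 0.1707]
tcp_rot: [-0.001, 0.69, 0.724, -0.002]
contact_force: [-0.2, -0.2, 0.8]
gripper_width: 0.824
finger_force: 0.0
{'clock': 18.825, 'tcp_pos': [0.604, 0.022, 0.171], 'q': [-0.528, 0.419, 0.567, 1.763, -0.256, 1.037, 0.179], 'contact_force': [-0.248, -0.154, 0.826], 'gripper_width': 0.824, 'finger_force': 0.0}
shift [-0.0005  0.0015  0.1027] tool y at 2.73 yaw -0.07 tilt -1.0
0.093 2250 head a [0.0235 0.0591] b [0.0674 0.1203] tabs a [0.0138 0.0685]
0.031 2111 head a [0.0239 0.0593] b [0.006  0.0585] tabs a [0.0144 0.0689]
-0.031 1000 head a [0.0241 0.0594] b [-0.0228 -0.0031] tabs a [0.0149 0.0683]
-0.093 none 0
rack top a [0.0094 0.0733] 2467
bay 0.093 [0.6056 0.0214]
bay 0.031 [ 0.6088 -0.0405]
bay -0.031 [ 0.6121 -0.1025]
bay -0.093 [ 0.6153 -0.1644]
[[-0.037, 0.006, 0.039], [-0.037, 0.005, 0.04], [-0.037, -0.002, 0.04], [-0.037, -0.004, 0.041], [-0.037, -0.0, 0.041], [-0.037, 0.009, 0.042]]
[[0.034, 0.005, 0.039], [0.034, 0.003, 0.039], [0.034, -0.001, 0.04], [0.034, 0.005, 0.04], [0.034, -0.008, 0.041], [0.034, -0.003, 0.041]]
```

View pics/w16.png

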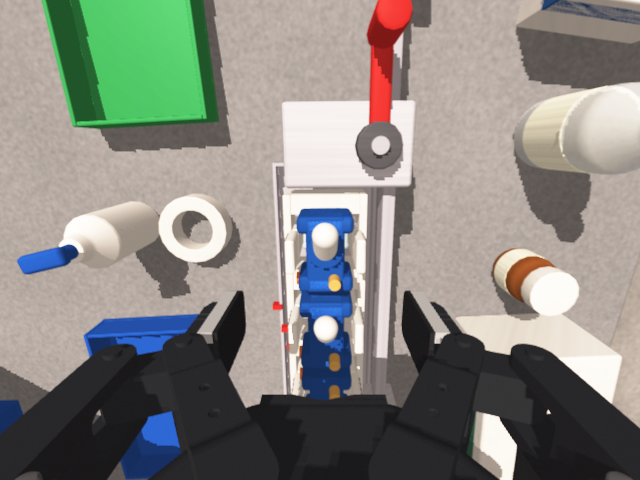

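```bash

python3 -m inch '[{"gripper":0.65,"x":0,"y":0.001,"z":0.05,"yaw":0},{"gripper":0.65,"x":0,"y":0.001,"z":0.09,"yaw":0},{"gripper":0.65,"x":0,"y":0.001,"z":0.102,"yaw":0},{"gripper":0.65,"x":0,"y":0.001,"z":0.102,"yaw":0},{"gripper":-1,"x":0,"y":0.001,"z":0.102,"yaw":0}]'
python3 -m inch '[{"gripper":-1,"x":0,"y":0,"z":0,"yaw":0},{"gripper":-1,"x":0,"y":0,"z":0,"yaw":0},{"gripper":-1,"x":0,"y":0,"z":0,"yaw":0},{"gripper":-1,"x":0,"y":0,"z":0,"yaw":0}]'
```

```text
clock: 19.5
tcp_pos: [0.6076, 0.0224, 0.0727]
tcp_rot: [0.001, 0.69, 0.724, 0.001]
contact_force: [-3.8, 0.1, 2.6]
gripper_width: 0.635
finger_force: 1.9
clock: 20.0
tcp_pos: [0.6069, 0.0223, 0.0736]
tcp_rot: [-0.0, 0.69, 0.724, 0.001]
contact_force: [-5.5, -0.6, 12.8]
gripper_width: 0.431
finger_force: 61.8
```

```bash

python3 -m inch '[{"gripper":-1,"x":0,"y":0,"z":-0.005,"yaw":0},{"gripper":-1,"x":0,"y":0,"z":-0.02,"yaw":0},{"gripper":-1,"x":0,"y":0,"z":-0.04,"yaw":0},{"gripper":-1,"x":0,"y":0,"z":-0.06,"yaw":0},{"gripper":-1,"x":0,"y":0,"z":-0.08,"yaw":0}]'
python3 -m inch '[{"gripper":-1,"x":0,"y":0,"z":-0.03,"yaw":0},{"gripper":-1,"x":0,"y":0,"z":-0.06,"yaw":0},{"gripper":-1,"x":0,"y":0,"z":-0.08,"yaw":0},{"gripper":-1,"x":0,"y":0,"z":-0.08,"yaw":0}]'
python3 - <<'E'
from bays import *
st(); c,W,T=shot('wrist','w17.png'); red('w17.png',W); trays('w17.png',W,{'blue':(.427,-.208),'green':(.43,.21)})
c,W,T=shot('top','t17.png'); trays('t17.png',W,{'blue':(.427,-.208),'green':(.43,.21)}); red('t17.png',W)
go(.43,-.255,.228,0)
E
```

```text
clock: 20.62
tcp_pos: [0.607, 0.0224, 0.1525]
tcp_rot: [0.0, 0.69, 0.724, 0.001]
contact_force: [-0.2, -0.3, -0.8]
gripper_width: 0.429
finger_force: 60.6
clock: 21.12
tcp_pos: [0.6079, 0.0222, 0.2333]
tcp_rot: [0.002, 0.69, 0.724, 0.002]
contact_force: [0.1, -0.3, -2.3]
gripper_width: 0.435
finger_force: 60.8
{'clock': 21.125, 'tcp_pos': [0.608, 0.022, 0.233], 'q': [-0.55, 0.362, 0.593, 1.69, -0.22, 1.151, 0.15], 'contact_force': [0.115, -0.348, -2.272], 'gripper_width': 0.435, 'finger_force': 60.779}
red [351, 30, 32, 98, 1907] [0.6339 0.1532 0.1123] [ 0.624  0.11  -0.   ] [0.644 0.215 0.147]
  knob top [0.6336 0.1626 0.1433] [0.6333 0.1621 0.1447] 678
red [278, 364, 1, 3, 3] [ 5.884e-01 -2.000e-04  2.833e-01] [ 0.588 -0.002  0.282] [ 0.588 -0.     0.284]
blue all ((0.4132034182548523, -0.20504754781723022), (0.1468454897403717, 0.200942263007164), 6.506020545959473) rim ((0.42583855986595154, -0.2037317156791687), (0.12135545164346695, 0.20066671073436737), 6.458722114562988) 5768 1606 z [0.004 0.007 0.037]
green all ((0.42002588510513306, 0.16812779009342194), (0.1418640017509460
[... 261 characters left out ...]
 0.2077482044696808), 6.215997219085693) rim ((0.42574191093444824, -0.2050231248140335), (0.12038862705230713, 0.19996115565299988), 6.40332555770874) 2888 345 z [-0.001  0.004  0.038]
green all ((0.42302459478378296, 0.23864194750785828), (0.11994415521621704, 0.14641080796718597), 5.9310302734375) rim ((0.42348647117614746, 0.23461675643920898), (0.1201571449637413, 0.13768619298934937), 5.611048221588135) 1730 207 z [-0.002  0.004  0.039]
red [251, 147, 15, 9, 80] [0.6326 0.1565 0.1312] [ 0.624  0.135 -0.004] [0.651 0.179 0.149]
red [339, 185, 2, 4, 5] [ 0.5549 -0.0744  0.025 ] [ 0.553 -0.077  0.018] [ 0.562 -0.074  0.029]
shift [-0.2686 -0.1894  0.0025] tool y at 2.78 yaw 2.78 tilt -1.0
```

View pics/w17.png

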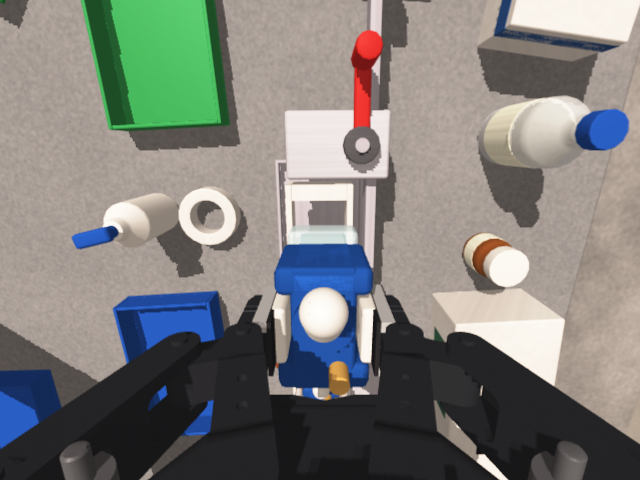

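```bash

python3 -m inch '[{"gripper":-1,"x":-0.03,"y":-0.021,"z":0,"yaw":0},{"gripper":-1,"x":-0.08,"y":-0.057,"z":0,"yaw":0},{"gripper":-1,"x":-0.13,"y":-0.092,"z":0,"yaw":0},{"gripper":-1,"x":-0.18,"y":-0.128,"z":0,"yaw":0},{"gripper":-1,"x":-0.22,"y":-0.156,"z":0,"yaw":0}]'
python3 -m inch '[{"gripper":-1,"x":-0.03,"y":-0.022,"z":0,"yaw":-1.5},{"gripper":-1,"x":-0.045,"y":-0.032,"z":0,"yaw":-3},{"gripper":-1,"x":-0.045,"y":-0.032,"z":0,"yaw":-3},{"gripper":-1,"x":-0.045,"y":-0.032,"z":0,"yaw":-3}]'
python3 - <<'E'
from bays import *
st(); go(.4312,-.2512,.050,6)
c,W,T=shot('top','t18.png'); trays('t18.png',W,{'blue':(.427,-.208),'green':(.43,.21)})
c,W,T=shot('wrist','w18.png'); trays('w18.png',W,{'blue':(.427,-.208),'green':(.43,.21)})
E
```

```text
clock: 21.85
tcp_pos: [0.4588, -0.2068, 0.2297]
tcp_rot: [-0.001, 0.69, 0.723, -0.0]
contact_force: [1.3, -0.0, -1.3]
gripper_width: 0.435
finger_force: 60.9
clock: 22.35
tcp_pos: [0.432, -0.2501, 0.2299]
tcp_rot: [-0.001, 0.67, 0.742, 0.0]
contact_force: [-0.1, 0.6, -3.1]
gripper_width: 0.433
finger_force: 60.8
{'clock': 22.35, 'tcp_pos': [0.432, -0.25, 0.23], 'q': [-0.203, 0.171, 0.741, 1.934, -0.13, 1.086, 0.693], 'contact_force': [-0.092, 0.616, -3.086], 'gripper_width': 0.433, 'finger_force': 60.847}
shift [-0.0012 -0.0008  0.1799] tool y at 5.84 yaw -0.16 tilt -1.0
blue all ((0.426081120967865, -0.19594624638557434), (0.12398585677146912, 0.18347370624542236), 6.4053497314453125) rim ((0.424646258354187, -0.19590109586715698), (0.11996054649353027, 0.18177059292793274), 6.422966003417969) 2173 214 z [-0.002  0.004  0.039]
green all ((0.42610663175582886, 0.2076406627893448), (0.12033914774656296, 0.21026474237442017), 5.727276802062988) rim ((0.4267106354236603, 0.20292790234088898), (0.12014075368642807, 0.20082755386829376), 5.766641139984131) 2841 346 z [-0.002  0.004  0.038]
blue all ((0.42264100909233093, -0.20802640914916992), (0.12608416378498077, 0.22263270616531372), 6.402482032775879) rim ((0.42514386773109436, -0.20389080047607422), (0.12018730491399765, 0.2000512033700943), 6.402482032775879) 18568 2702 z [0.004 0.006 0.037]
```

```bash

python3 -m inch '[{"gripper":-1,"x":-0.001,"y":-0.001,"z":0.05,"yaw":0},{"gripper":-1,"x":-0.001,"y":-0.001,"z":0.1,"yaw":0},{"gripper":-1,"x":-0.001,"y":-0.001,"z":0.15,"yaw":0},{"gripper":-1,"x":-0.001,"y":-0.001,"z":0.172,"yaw":0},{"gripper":-1,"x":-0.001,"y":-0.001,"z":0.176,"yaw":0}]'
python3 -m inch '[{"gripper":-1,"x":0,"y":0,"z":0.002,"yaw":0},{"gripper":-1,"x":0,"y":0,"z":0.004,"yaw":0},{"gripper":-1,"x":0,"y":0,"z":0.004,"yaw":0}]'
```

```text
clock: 23.08
tcp_pos: [0.4303, -0.2512, 0.053]
tcp_rot: [-0.002, 0.67, 0.742, -0.001]
contact_force: [0.2, -0.1, -2.1]
gripper_width: 0.434
finger_force: 61.2
clock: 23.45
tcp_pos: [0.4313, -0.2525, 0.0512]
tcp_rot: [0.001, 0.67, 0.742, 0.0]
contact_force: [0.8, 0.4, -2.1]
gripper_width: 0.436
finger_force: 61.3
```

```bash

python3 -m inch '[{"gripper":-1,"x":0,"y":0,"z":0.002,"yaw":0},{"gripper":-1,"x":0,"y":0,"z":0.003,"yaw":0},{"gripper":-1,"x":0,"y":0,"z":0.003,"yaw":0}]'
python3 -m inch '[{"gripper":-1,"x":0,"y":0,"z":0.001,"yaw":0},{"gripper":-1,"x":0,"y":0,"z":0.002,"yaw":0},{"gripper":-1,"x":0,"y":0,"z":0.002,"yaw":0}]'
```

```text
clock: 23.82
tcp_pos: [0.4309, -0.2525, 0.0482]
tcp_rot: [0.0, 0.671, 0.742, 0.0]
contact_force: [-1.9, 1.7, 4.2]
gripper_width: 0.433
finger_force: 62.3
clock: 24.2
tcp_pos: [0.431, -0.2527, 0.0481]
tcp_rot: [-0.0, 0.671, 0.742, 0.001]
contact_force: [-6.2, 5.6, 25.7]
gripper_width: 0.437
finger_force: 65.1
```

```bash

python3 -m inch '[{"gripper":-1,"x":0,"y":0,"z":-0.0025,"yaw":0},{"gripper":0.3,"x":0,"y":0,"z":-0.0025,"yaw":0},{"gripper":0.5,"x":0,"y":0,"z":-0.0025,"yaw":0},{"gripper":0.65,"x":0,"y":0,"z":-0.0025,"yaw":0},{"gripper":0.65,"x":0,"y":0,"z":-0.0025,"yaw":0}]'
python3 -m inch '[{"gripper":0.65,"x":0,"y":0,"z":-0.04,"yaw":0},{"gripper":0.65,"x":0,"y":0,"z":-0.09,"yaw":0},{"gripper":0.65,"x":0,"y":0,"z":-0.15,"yaw":0},{"gripper":0.65,"x":0.05,"y":0.03,"z":-0.18,"yaw":0},{"gripper":0.65,"x":0.1,"y":0.06,"z":-0.19,"yaw":0}]'
python3 - <<'E'
from bays import *
st(); go(.6085,-.0395,.228,2.8)
c,W,T=shot('wrist','w19.png'); trays('w19.png',W,{'blue':(.427,-.208),'green':(.43,.21)})
E
```

```text
clock: 24.82
tcp_pos: [0.4307, -0.2525, 0.0479]
tcp_rot: [-0.0, 0.671, 0.742, -0.0]
contact_force: [0.0, 0.6, -0.5]
gripper_width: 0.823
finger_force: 0.0
clock: 25.45
tcp_pos: [0.4817, -0.1469, 0.2405]
tcp_rot: [0.002, 0.672, 0.741, 0.002]
contact_force: [1.1, 0.9, 0.0]
gripper_width: 0.827
finger_force: 0.0
{'clock': 25.45, 'tcp_pos': [0.482, -0.147, 0.241], 'q': [-0.41, 0.161, 0.713, 1.914, -0.12, 1.104, 0.449], 'contact_force': [1.084, 0.858, 0.029], 'gripper_width': 0.827, 'finger_force': 0.0}
shift [0.0945 0.1366 0.0132] tool y at 5.6 yaw 2.80 tilt -1.0
blue all ((0.4256509244441986, -0.21638444066047668), (0.1310969591140747, 0.23362034559249878), 7.674712181091309) rim ((0.4258396029472351, -0.20288650691509247), (0.1188262328505516, 0.19773288071155548), 6.334474563598633) 13177 1800 z [0.003 0.006 0.037]
```

View pics/w19.png

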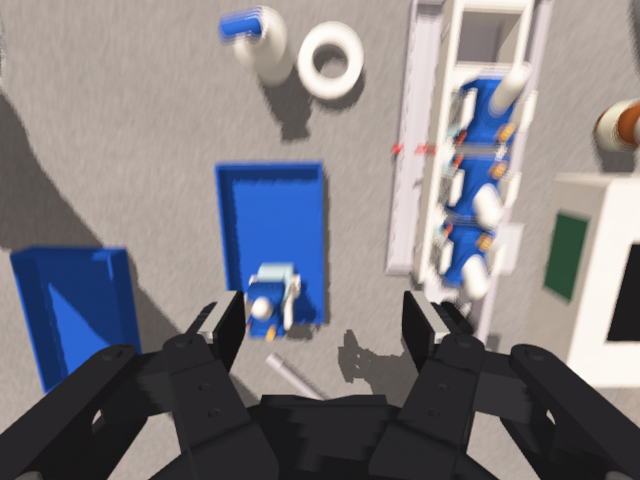

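```bash

python3 -m inch '[{"gripper":0.65,"x":0.03,"y":0.045,"z":0.003,"yaw":1.4},{"gripper":0.65,"x":0.06,"y":0.09,"z":0.005,"yaw":2.8},{"gripper":0.65,"x":0.09,"y":0.13,"z":0.01,"yaw":2.8},{"gripper":0.65,"x":0.094,"y":0.136,"z":0.04,"yaw":2.8},{"gripper":0.65,"x":0.094,"y":0.136,"z":0.05,"yaw":2.8}]'
python3 - <<'E'
from bays import *
s=sensors.sense(); go(.608,-.0395,.070,2.8); c,W,T=shot('wrist','w20.png'); ana('w20.png',W);red('w20.png',W)
E
```

```text
clock: 26.12
tcp_pos: [0.6051, -0.039, 0.1856]
tcp_rot: [-0.001, 0.688, 0.726, -0.002]
contact_force: [-1.0, 0.8, 0.3]
gripper_width: 0.822
finger_force: 0.0
shift [-0.0006  0.0033  0.1156] tool y at 3.06 yaw 0.26 tilt -1.0
0.093 none 0
0.031 2006 head a [0.0234 0.0592] b [0.005  0.0582] tabs a [0.0143 0.0685]
-0.031 1763 head a [0.0234 0.0593] b [-0.0562 -0.0035] tabs a [0.0144 0.069 ]
-0.093 840 head a [0.024  0.0594] b [-0.0948 -0.0652] tabs a [0.0147 0.0695]
rack top a [0.0095 0.0764] 5425
bay 0.093 [0.6056 0.0214]
bay 0.031 [ 0.6088 -0.0405]
bay -0.031 [ 0.6121 -0.1025]
bay -0.093 [ 0.6153 -0.1644]
red [374, 0, 22, 28, 551] [0.6355 0.1174 0.1108] [0.629 0.108 0.104] [0.643 0.126 0.114]
  knob top [0.636  0.1165 0.1101] [0.6357 0.1172 0.1108] 546
red [274, 243, 10, 8, 67] [ 0.5578 -0.0738  0.0237] [ 0.552 -0.077  0.001] [ 0.563 -0.072  0.026]
red [283, 257, 7, 8, 49] [ 0.5713 -0.073   0.0686] [ 0.564 -0.089  0.011] [ 0.574 -0.071  0.071]
red [289, 269, 2, 7, 13] [ 0.5771 -0.0732  0.0971] [ 0.568 -0.105  0.004] [ 0.578 -0.071  0.098]
red [304, 289, 1, 3, 3] [ 0.5913 -0.0788  0.1184] [ 0.591 -0.079  0.117] [ 0.591 -0.078  0.12 ]
red [305, 357, 1, 7, 7] [ 0.5946 -0.1412  0.1201] [ 0.594 -0.143  0.119] [ 0.595 -0.14   0.123]
```

```bash

python3 -m inch '[{"gripper":0.65,"x":-0.001,"y":0,"z":0.05,"yaw":0},{"gripper":0.65,"x":-0.001,"y":0,"z":0.1,"yaw":0},{"gripper":0.65,"x":-0.001,"y":0,"z":0.115,"yaw":0},{"gripper":0.65,"x":-0.001,"y":0,"z":0.115,"yaw":0},{"gripper":-1,"x":-0.001,"y":0,"z":0.115,"yaw":0}]'
python3 -m inch '[{"gripper":-1,"x":0,"y":0,"z":0,"yaw":0},{"gripper":-1,"x":0,"y":0,"z":0,"yaw":0},{"gripper":-1,"x":0,"y":0,"z":0,"yaw":0},{"gripper":-1,"x":0,"y":0,"z":0,"yaw":0}]'
```

```text
clock: 26.8
tcp_pos: [0.6081, -0.0413, 0.0754]
tcp_rot: [0.002, 0.689, 0.725, 0.002]
contact_force: [2.3, -0.4, 1.0]
gripper_width: 0.631
finger_force: 1.4
clock: 27.3
tcp_pos: [0.6084, -0.0413, 0.0769]
tcp_rot: [0.002, 0.689, 0.725, 0.002]
contact_force: [-2.1, -0.8, 11.9]
gripper_width: 0.43
finger_force: 61.8
```

```bash

python3 -m inch '[{"gripper":-1,"x":0,"y":0,"z":-0.005,"yaw":0},{"gripper":-1,"x":0,"y":0,"z":-0.02,"yaw":0},{"gripper":-1,"x":0,"y":0,"z":-0.04,"yaw":0},{"gripper":-1,"x":0,"y":0,"z":-0.06,"yaw":0},{"gripper":-1,"x":0,"y":0,"z":-0.08,"yaw":0}]'
python3 -m inch '[{"gripper":-1,"x":0,"y":0,"z":-0.03,"yaw":0},{"gripper":-1,"x":0,"y":0,"z":-0.06,"yaw":0},{"gripper":-1,"x":0,"y":0,"z":-0.08,"yaw":0},{"gripper":-1,"x":-0.02,"y":-0.03,"z":-0.08,"yaw":0},{"gripper":-1,"x":-0.05,"y":-0.07,"z":-0.08,"yaw":0}]'
python3 - <<'E'
from bays import *
c,W,T=shot('top','t21.png'); trays('t21.png',W,{'blue':(.427,-.208),'green':(.43,.21)}); red('t21.png',W)
st(); go(.426,-.157,.236,6)
E
```

```text
clock: 27.92
tcp_pos: [0.6061, -0.0407, 0.1548]
tcp_rot: [0.0, 0.688, 0.725, 0.0]
contact_force: [-0.2, 0.3, -2.3]
gripper_width: 0.433
finger_force: 61.1
clock: 28.55
tcp_pos: [0.5387, -0.0941, 0.2341]
tcp_rot: [0.0, 0.688, 0.726, 0.0]
contact_force: [-0.2, -1.2, -0.9]
gripper_width: 0.434
finger_force: 61.2
blue all ((0.4275550842285156, -0.2087876796722412), (0.124262735247612, 0.20639710128307343), 6.317909240722656) rim ((0.4257703125476837, -0.205536887049675), (0.12018868327140808, 0.19953761994838715), 6.31571626663208) 2117 267 z [-0.001  0.004  0.038]
green all ((0.42621856927871704, 0.2072741985321045), (0.12010716646909714, 0.2095729559659958), 5.801322937011719) rim ((0.42681095004081726, 0.2029084861278534), (0.12011215835809708, 0.2005407065153122), 5.67531156539917) 2856 354 z [-0.001  0.004  0.038]
red [251, 147, 7, 9, 43] [0.6314 0.1617 0.1425] [0.624 0.154 0.081] [0.641 0.179 0.148]
red [259, 150, 16, 5, 64] [0.6346 0.1301 0.1094] [0.63  0.11  0.104] [0.642 0.152 0.116]
{'clock': 28.6, 'tcp_pos': [0.532, -0.101, 0.234], 'q': [-0.461, 0.253, 0.697, 1.836, -0.177, 1.12, 0.343], 'contact_force': [-6.576, -4.134, -3.312], 'gripper_width': 0.434, 'finger_force': 61.368}
shift [-0.0511 -0.1081 -0.0015] tool y at 2.53 yaw -3.47 tilt -1.0
```

```bash

python3 -m inch '[{"gripper":-1,"x":-0.02,"y":-0.045,"z":0,"yaw":-2},{"gripper":-1,"x":-0.04,"y":-0.085,"z":0,"yaw":-3.4},{"gripper":-1,"x":-0.053,"y":-0.112,"z":0,"yaw":-3.4},{"gripper":-1,"x":-0.053,"y":-0.112,"z":0,"yaw":-3.4},{"gripper":-1,"x":-0.053,"y":-0.112,"z":0,"yaw":-3.4}]'
python3 -c "
from h import *
st();go(.426,-.157,.058,6)"
```

```text
clock: 29.22
tcp_pos: [0.4305, -0.1528, 0.2338]
tcp_rot: [0.0, 0.667, 0.745, 0.001]
contact_force: [0.4, 0.5, -2.5]
gripper_width: 0.432
finger_force: 61.6
{'clock': 29.225, 'tcp_pos': [0.43, -0.153, 0.234], 'q': [-0.435, 0.065, 0.732, 2.014, -0.05, 1.079, 0.431], 'contact_force': [0.423, 0.533, -2.46], 'gripper_width': 0.432, 'finger_force': 61.613}
shift [-0.0038 -0.0052  0.1758] tool y at 6.39 yaw 0.39 tilt -1.0
```

```bash

python3 -m inch '[{"gripper":-1,"x":-0.004,"y":-0.005,"z":0.05,"yaw":0},{"gripper":-1,"x":-0.004,"y":-0.005,"z":0.1,"yaw":0},{"gripper":-1,"x":-0.004,"y":-0.005,"z":0.15,"yaw":0},{"gripper":-1,"x":-0.004,"y":-0.005,"z":0.172,"yaw":0},{"gripper":-1,"x":-0.004,"y":-0.005,"z":0.176,"yaw":0}]'
python3 -m inch '[{"gripper":-1,"x":0,"y":0,"z":0.002,"yaw":0},{"gripper":-1,"x":0,"y":0,"z":0.004,"yaw":0},{"gripper":-1,"x":0,"y":0,"z":0.004,"yaw":0}]'
python3 -m inch '[{"gripper":-1,"x":0,"y":0,"z":0.0015,"yaw":0},{"gripper":-1,"x":0,"y":0,"z":0.002,"yaw":0},{"gripper":-1,"x":0,"y":0,"z":0.002,"yaw":0}]'
```

```text
clock: 29.85
tcp_pos: [0.4251, -0.1569, 0.0556]
tcp_rot: [-0.001, 0.666, 0.746, -0.001]
contact_force: [0.5, 0.5, -1.4]
gripper_width: 0.431
finger_force: 61.5
clock: 30.22
tcp_pos: [0.426, -0.1575, 0.0537]
tcp_rot: [0.001, 0.667, 0.745, 0.001]
contact_force: [-0.4, 0.6, -3.1]
gripper_width: 0.432
finger_force: 61.5
clock: 30.6
tcp_pos: [0.4255, -0.1575, 0.0515]
tcp_rot: [0.0, 0.667, 0.745, 0.0]
contact_force: [-1.6, 1.0, 5.6]
gripper_width: 0.431
finger_force: 62.5
```

```bash

python3 -m inch '[{"gripper":0.3,"x":0,"y":0,"z":0,"yaw":0},{"gripper":0.5,"x":0,"y":0,"z":0,"yaw":0},{"gripper":0.65,"x":0,"y":0,"z":0,"yaw":0},{"gripper":0.65,"x":0,"y":0,"z":0,"yaw":0}]'
python3 -m inch '[{"gripper":0.65,"x":0,"y":0,"z":-0.04,"yaw":0},{"gripper":0.65,"x":0,"y":0,"z":-0.09,"yaw":0},{"gripper":0.65,"x":0,"y":0,"z":-0.15,"yaw":0},{"gripper":0.65,"x":0.02,"y":0.05,"z":-0.17,"yaw":0},{"gripper":0.65,"x":0.04,"y":0.1,"z":-0.17,"yaw":0}]'
python3 - <<'E'
from bays import *
c,W,T=shot('wrist','w22.png'); trays('w22.png',W,{'blue':(.427,-.208),'green':(.43,.21)}); red('w22.png',W)
st(); go(.6112,-.1017,.185,2.8)
E
```

```text
clock: 31.1
tcp_pos: [0.4254, -0.1576, 0.051]
tcp_rot: [0.0, 0.667, 0.745, 0.0]
contact_force: [-0.6, -1.0, -0.4]
gripper_width: 0.826
finger_force: 0.0
clock: 31.72
tcp_pos: [0.5229, -0.1062, 0.2241]
tcp_rot: [0.002, 0.667, 0.745, 0.003]
contact_force: [-0.3, 0.1, 0.5]
gripper_width: 0.826
finger_force: 0.0
blue all ((0.4225202202796936, -0.21120339632034302), (0.1322934329509735, 0.21652458608150482), 6.373971939086914) rim ((0.4266919195652008, -0.20294412970542908), (0.11767741292715073, 0.19846230745315552), 6.397212028503418) 8859 1916 z [0.002 0.006 0.037]
red [354, 182, 10, 6, 42] [ 0.5605 -0.0728  0.0214] [ 0.555 -0.075  0.002] [ 0.568 -0.07   0.026]
red [375, 188, 12, 5, 45] [ 0.5776 -0.0714  0.0693] [ 0.571 -0.077  0.003] [ 0.588 -0.068  0.09 ]
red [386, 194, 2, 3, 4] [ 0.5779 -0.0715  0.0966] [ 0.577 -0.073  0.096] [ 0.578 -0.071  0.097]
red [408, 206, 4, 7, 21] [ 0.592  -0.0777  0.125 ] [ 0.591 -0.08   0.119] [ 0.595 -0.076  0.131]
red [401, 275, 2, 5, 9] [ 0.5963 -0.1389  0.1265] [ 0.595 -0.14   0.12 ] [ 0.598 -0.139  0.129]
{'clock': 31.775, 'tcp_pos': [0.529, -0.1, 0.222], 'q': [-0.495, 0.258, 0.737, 1.868, -0.198, 1.081, 0.439], 'contact_force': [5.948, 2.965, 0.698], 'gripper_width': 0.826, 'finger_force': 0.0}
shift [-0.0113  0.0813  0.0378] tool y at 6.9 yaw 4.10 tilt -1.0
```

```bash

python3 -m inch '[{"gripper":0.65,"x":-0.004,"y":0.03,"z":0,"yaw":2},{"gripper":0.65,"x":-0.008,"y":0.06,"z":0,"yaw":4},{"gripper":0.65,"x":-0.0113,"y":0.081,"z":0.02,"yaw":4},{"gripper":0.65,"x":-0.0113,"y":0.081,"z":0.037,"yaw":4},{"gripper":0.65,"x":-0.0113,"y":0.081,"z":0.037,"yaw":4}]'
python3 - <<'E'
from bays import *
s=sensors.sense(); go(.6115,-.1017,.070,2.8); c,W,T=shot('wrist','w23.png'); ana('w23.png',W)
E
```

```text
clock: 32.4
tcp_pos: [0.5998, -0.1088, 0.1821]
tcp_rot: [-0.002, 0.692, 0.721, -0.001]
contact_force: [-0.7, -0.4, 0.1]
gripper_width: 0.823
finger_force: 0.0
shift [0.0065 0.0124 0.1121] tool y at 2.35 yaw -0.45 tilt -1.0
0.093 none 0
0.031 none 0
-0.031 2123 head a [0.0234 0.0594] b [-0.0561 -0.0038] tabs a [0.0144 0.0685]
-0.093 1708 head a [0.0239 0.0599] b [-0.1171 -0.0657] tabs a [0.0149 0.0689]
rack top a [0.0095 0.075 ] 9140
bay 0.093 [0.6056 0.0214]
bay 0.031 [ 0.6088 -0.0405]
bay -0.031 [ 0.6121 -0.1025]
bay -0.093 [ 0.6153 -0.1644]
```

```bash

python3 -m inch '[{"gripper":0.65,"x":0.0065,"y":0.0115,"z":0,"yaw":-0.4},{"gripper":0.65,"x":0.0065,"y":0.0115,"z":0.05,"yaw":-0.4},{"gripper":0.65,"x":0.0065,"y":0.0115,"z":0.07,"yaw":-0.4},{"gripper":0.65,"x":0.0065,"y":0.0115,"z":0.07,"yaw":-0.4},{"gripper":0.65,"x":0.0065,"y":0.0115,"z":0.07,"yaw":-0.4}]'
python3 -c "
from h import *
go(.6118,-.1017,.072,2.8)"
```

```text
clock: 33.08
tcp_pos: [0.6144, -0.1024, 0.1156]
tcp_rot: [0.001, 0.69, 0.724, 0.001]
contact_force: [0.0, 0.1, -0.4]
gripper_width: 0.822
finger_force: 0.0
shift [ 0.0008 -0.0027  0.0436] tool y at 2.77 yaw -0.03 tilt -1.0
```

```bash

python3 -m inch '[{"gripper":0.65,"x":0.001,"y":-0.0027,"z":0.02,"yaw":0},{"gripper":0.65,"x":0.001,"y":-0.0027,"z":0.043,"yaw":0},{"gripper":0.65,"x":0.001,"y":-0.0027,"z":0.043,"yaw":0},{"gripper":-1,"x":0.001,"y":-0.0027,"z":0.043,"yaw":0},{"gripper":-1,"x":0.001,"y":-0.0027,"z":0.043,"yaw":0}]'
python3 -m inch '[{"gripper":-1,"x":0,"y":0,"z":0,"yaw":0},{"gripper":-1,"x":0,"y":0,"z":0,"yaw":0},{"gripper":-1,"x":0,"y":0,"z":0,"yaw":0},{"gripper":-1,"x":0,"y":0,"z":0,"yaw":0}]'
```

```text
clock: 33.7
tcp_pos: [0.6123, -0.1017, 0.0744]
tcp_rot: [0.001, 0.69, 0.724, 0.001]
contact_force: [-0.1, 0.5, 2.1]
gripper_width: 0.434
finger_force: 60.0
clock: 34.2
tcp_pos: [0.6123, -0.1017, 0.0743]
tcp_rot: [0.002, 0.69, 0.724, 0.002]
contact_force: [-1.9, 1.3, 9.9]
gripper_width: 0.433
finger_force: 61.6
```

```bash

python3 -m inch '[{"gripper":-1,"x":0,"y":0,"z":-0.005,"yaw":0},{"gripper":-1,"x":0,"y":0,"z":-0.02,"yaw":0},{"gripper":-1,"x":0,"y":0,"z":-0.04,"yaw":0},{"gripper":-1,"x":0,"y":0,"z":-0.06,"yaw":0},{"gripper":-1,"x":0,"y":0,"z":-0.08,"yaw":0}]'
python3 -m inch '[{"gripper":-1,"x":0,"y":0,"z":-0.03,"yaw":0},{"gripper":-1,"x":0,"y":0,"z":-0.06,"yaw":0},{"gripper":-1,"x":0,"y":0,"z":-0.08,"yaw":0},{"gripper":-1,"x":0.025,"y":-0.012,"z":-0.08,"yaw":0},{"gripper":-1,"x":0.06,"y":-0.028,"z":-0.08,"yaw":0}]'
python3 -m inch '[{"gripper":-1,"x":0.045,"y":-0.021,"z":0,"yaw":0},{"gripper":-1,"x":0.09,"y":-0.042,"z":0,"yaw":0},{"gripper":-1,"x":0.135,"y":-0.063,"z":0,"yaw":0},{"gripper":-1,"x":0.18,"y":-0.084,"z":0,"yaw":0},{"gripper":-1,"x":0.22,"y":-0.102,"z":0,"yaw":0}]'
python3 - <<'E'
from bays import *
c,W,T=shot('wrist','w24.png'); trays('w24.png',W,{'blue':(.427,-.208),'green':(.43,.21)})
c,W,T=shot('top','t24.png'); trays('t24.png',W,{'blue':(.427,-.208),'green':(.43,.21)}); red('t24.png',W)
st(); go(.428,.250,.234,6)
E
```

```text
clock: 34.83
tcp_pos: [0.6107, -0.1011, 0.1528]
tcp_rot: [0.0, 0.69, 0.724, 0.0]
contact_force: [0.1, -0.3, -2.9]
gripper_width: 0.434
finger_force: 60.6
clock: 35.45
tcp_pos: [0.5794, -0.0432, 0.2323]
tcp_rot: [0.001, 0.691, 0.723, 0.0]
contact_force: [-0.1, 1.3, -2.6]
gripper_width: 0.433
finger_force: 60.8
clock: 36.08
tcp_pos: [0.466, 0.1737, 0.2321]
tcp_rot: [-0.0, 0.69, 0.724, 0.001]
contact_force: [0.5, 1.3, -1.9]
gripper_width: 0.436
finger_force: 60.9
green all ((0.42076700925827026, 0.20877030491828918), (0.1300017535686493, 0.2064630538225174), 5.825563430786133) rim ((0.42608001828193665, 0.20505231618881226), (0.11929301917552948, 0.1980157196521759), 5.800472259521484) 17521 2301 z [0.004 0.005 0.037]
blue all ((0.42728498578071594, -0.2047601044178009), (0.12406271696090698, 0.20108382403850555), 6.310388088226318) rim ((0.4256412386894226, -0.20524480938911438), (0.12004821747541428, 0.20044739544391632), 6.331201076507568) 2076 337 z [-0.001  0.005  0.039]
green all ((0.43085506558418274, 0.1595570147037506), (0.11954717338085175, 0.11392688751220703), 6.117297649383545) rim ((0.4318138659000397, 0.15181709825992584), (0.119654580950737, 0.09818367660045624), 5.520711898803711) 1369 150 z [-0.002  0.004  0.038]
red [251, 147, 24, 9, 114] [0.6332 0.147  0.1117] [ 0.624  0.11  -0.004] [0.651 0.179 0.148]
  knob top [0.6325 0.1614 0.1442] [0.6325 0.1612 0.1435] 33
red [339, 186, 2, 3, 4] [ 0.556  -0.0746  0.0196] [ 0.553 -0.077  0.017] [ 0.558 -0.074  0.024]
{'clock': 36.175, 'tcp_pos': [0.464, 0.178, 0.232], 'q': [-1.022, 0.156, 0.655, 1.933, -0.111, 1.087, -0.264], 'contact_force': [0.408, -0.274, -2.161], 'gripper_width': 0.433, 'finger_force': 60.903}
shift [ 0.0744 -0.0323 -0.0021] tool y at 3.3 yaw -2.70 tilt -1.0
```

```bash

python3 -m inch '[{"gripper":-1,"x":0.03,"y":-0.013,"z":0,"yaw":-1.5},{"gripper":-1,"x":0.06,"y":-0.026,"z":0,"yaw":-2.7},{"gripper":-1,"x":0.075,"y":-0.032,"z":0,"yaw":-2.7},{"gripper":-1,"x":0.075,"y":-0.032,"z":0,"yaw":-2.7},{"gripper":-1,"x":0.075,"y":-0.032,"z":0,"yaw":-2.7}]'
python3 -c "
from h import *
go(.428,.250,.056,6)"
```

```text
clock: 36.8
tcp_pos: [0.4323, 0.244, 0.2312]
tcp_rot: [0.0, 0.673, 0.739, -0.0]
contact_force: [0.2, 0.7, -2.0]
gripper_width: 0.435
finger_force: 60.9
shift [ 0.0064 -0.0038  0.1752] tool y at 5.34 yaw -0.66 tilt -1.0
```

```bash

python3 -m inch '[{"gripper":-1,"x":0.006,"y":-0.004,"z":0.05,"yaw":0},{"gripper":-1,"x":0.006,"y":-0.004,"z":0.1,"yaw":0},{"gripper":-1,"x":0.006,"y":-0.004,"z":0.15,"yaw":0},{"gripper":-1,"x":0.006,"y":-0.004,"z":0.172,"yaw":0},{"gripper":-1,"x":0.006,"y":-0.004,"z":0.177,"yaw":0}]'
python3 -m inch '[{"gripper":-1,"x":0,"y":0,"z":0.002,"yaw":0},{"gripper":-1,"x":0,"y":0,"z":0.004,"yaw":0},{"gripper":-1,"x":0,"y":0,"z":0.004,"yaw":0}]'
python3 -m inch '[{"gripper":-1,"x":0,"y":0,"z":0.0015,"yaw":0},{"gripper":-1,"x":0,"y":0,"z":0.002,"yaw":0},{"gripper":-1,"x":0,"y":0,"z":0.002,"yaw":0}]'
```

```text
clock: 37.42
tcp_pos: [0.4269, 0.2494, 0.0529]
tcp_rot: [0.0, 0.673, 0.739, -0.002]
contact_force: [-0.4, -0.8, -1.9]
gripper_width: 0.435
finger_force: 61.1
clock: 37.8
tcp_pos: [0.4274, 0.2516, 0.0508]
tcp_rot: [0.0, 0.672, 0.74, 0.001]
contact_force: [0.4, -0.4, -1.8]
gripper_width: 0.433
finger_force: 61.1
clock: 38.17
tcp_pos: [0.4272, 0.2517, 0.0489]
tcp_rot: [-0.0, 0.672, 0.74, 0.001]
contact_force: [-1.3, -1.5, 5.4]
gripper_width: 0.44
finger_force: 62.1
```

```bash

python3 -m inch '[{"gripper":0.3,"x":0,"y":0,"z":0,"yaw":0},{"gripper":0.5,"x":0,"y":0,"z":0,"yaw":0},{"gripper":0.65,"x":0,"y":0,"z":0,"yaw":0},{"gripper":0.65,"x":0,"y":0,"z":0,"yaw":0}]'
python3 -m inch '[{"gripper":0.65,"x":0,"y":0,"z":-0.04,"yaw":0},{"gripper":0.65,"x":0,"y":0,"z":-0.09,"yaw":0},{"gripper":0.65,"x":0,"y":0,"z":-0.15,"yaw":0},{"gripper":0.65,"x":-0.03,"y":0.01,"z":-0.18,"yaw":0},{"gripper":0.65,"x":-0.08,"y":0.027,"z":-0.18,"yaw":0}]'
python3 -m inch '[{"gripper":0.65,"x":-0.055,"y":0.019,"z":0,"yaw":0},{"gripper":0.65,"x":-0.11,"y":0.038,"z":0,"yaw":1},{"gripper":0.65,"x":-0.165,"y":0.057,"z":0,"yaw":2},{"gripper":0.65,"x":-0.22,"y":0.076,"z":0,"yaw":2.7},{"gripper":0.65,"x":-0.26,"y":0.09,"z":0,"yaw":2.7}]'
python3 - <<'E'
from bays import *
c,W,T=shot('top','t25.png'); trays('t25.png',W,{'blue':(.427,-.208),'green':(.43,.21)})
st(); go(.6151,-.1632,.185,2.8)
E
```

```text
clock: 38.67
tcp_pos: [0.4269, 0.2513, 0.048]
tcp_rot: [0.0, 0.672, 0.74, 0.0]
contact_force: [-0.8, -0.7, 0.2]
gripper_width: 0.827
finger_force: 0.0
clock: 39.3
tcp_pos: [0.463, 0.1758, 0.2308]
tcp_rot: [0.0, 0.671, 0.742, 0.003]
contact_force: [0.4, -0.4, 0.1]
gripper_width: 0.82
finger_force: 0.0
clock: 39.92
tcp_pos: [0.5763, -0.0788, 0.2281]
tcp_rot: [0.0, 0.691, 0.723, -0.0]
contact_force: [-0.1, 0.6, -0.5]
gripper_width: 0.823
finger_force: 0.0
blue all ((0.42740949988365173, -0.20781680941581726), (0.12420687079429626, 0.20753680169582367), 6.268693447113037) rim ((0.4258275032043457, -0.20506012439727783), (0.12035369873046875, 0.20026308298110962), 6.320993900299072) 2092 337 z [-0.001  0.005  0.038]
green all ((0.42621415853500366, 0.20752963423728943), (0.1201806291937828, 0.2106226682662964), 5.787377834320068) rim ((0.4266372621059418, 0.2032194882631302), (0.12004584074020386, 0.20191113650798798), 5.6791863441467285) 2380 342 z [-0.001  0.004  0.039]
{'clock': 39.975, 'tcp_pos': [0.578, -0.085, 0.229], 'q': [-0.538, 0.36, 0.802, 1.759, -0.277, 1.137, 0.388], 'contact_force': [1.521, -3.74, 1.921], 'gripper_width': 0.825, 'finger_force': 0.0}
shift [-0.0794  0.0343  0.0441] tool y at 2.3 yaw -0.50 tilt -1.0
```

```bash

python3 -m inch '[{"gripper":0.65,"x":-0.04,"y":0.017,"z":0,"yaw":-0.4},{"gripper":0.65,"x":-0.0775,"y":0.034,"z":0.01,"yaw":-0.4},{"gripper":0.65,"x":-0.0775,"y":0.034,"z":0.04,"yaw":-0.4},{"gripper":0.65,"x":-0.0775,"y":0.034,"z":0.044,"yaw":-0.4},{"gripper":0.65,"x":-0.0775,"y":0.034,"z":0.044,"yaw":-0.4}]'
python3 - <<'E'
from bays import *
s=sensors.sense(); go(.6152,-.1632,.072,2.8); c,W,T=shot('wrist','w26.png'); ana('w26.png',W)
E
```

```text
clock: 40.6
tcp_pos: [0.6136, -0.151, 0.1842]
tcp_rot: [-0.0, 0.687, 0.727, 0.0]
contact_force: [0.1, 0.7, 0.6]
gripper_width: 0.822
finger_force: 0.0
shift [-0.0123  0.0009  0.1122] tool y at 3.24 yaw 0.44 tilt -1.0
0.093 none 0
0.031 none 0
-0.031 none 0
-0.093 1980 head a [0.024  0.0597] b [-0.1171 -0.0657] tabs a [0.0151 0.0692]
rack top a [0.0097 0.0759] 9295
bay 0.093 [0.6056 0.0214]
bay 0.031 [ 0.6088 -0.0405]
bay -0.031 [ 0.6121 -0.1025]
bay -0.093 [ 0.6153 -0.1644]
```

```bash

python3 -m inch '[{"gripper":0.65,"x":-0.0123,"y":0.001,"z":0,"yaw":0.4},{"gripper":0.65,"x":-0.0123,"y":0.001,"z":0.05,"yaw":0.4},{"gripper":0.65,"x":-0.0123,"y":0.001,"z":0.07,"yaw":0.4},{"gripper":0.65,"x":-0.0123,"y":0.001,"z":0.07,"yaw":0.4},{"gripper":0.65,"x":-0.0123,"y":0.001,"z":0.07,"yaw":0.4}]'
python3 -c "
from h import *
go(.6152,-.1632,.072,2.8)"
```

```text
clock: 41.28
tcp_pos: [0.6163, -0.1647, 0.1155]
tcp_rot: [0.001, 0.69, 0.724, 0.001]
contact_force: [0.2, -0.5, -0.1]
gripper_width: 0.826
finger_force: 0.0
shift [ 0.0016 -0.0011  0.0435] tool y at 2.78 yaw -0.02 tilt -1.0
```

```bash

python3 -m inch '[{"gripper":0.65,"x":0.0016,"y":-0.001,"z":0.02,"yaw":0},{"gripper":0.65,"x":0.0016,"y":-0.001,"z":0.043,"yaw":0},{"gripper":0.65,"x":0.0016,"y":-0.001,"z":0.043,"yaw":0},{"gripper":-1,"x":0.0016,"y":-0.001,"z":0.043,"yaw":0},{"gripper":-1,"x":0.0016,"y":-0.001,"z":0.043,"yaw":0}]'
python3 -m inch '[{"gripper":-1,"x":0,"y":0,"z":0,"yaw":0},{"gripper":-1,"x":0,"y":0,"z":0,"yaw":0},{"gripper":-1,"x":0,"y":0,"z":0,"yaw":0},{"gripper":-1,"x":0,"y":0,"z":0,"yaw":0}]'
```

```text
clock: 41.9
tcp_pos: [0.6151, -0.1631, 0.0739]
tcp_rot: [0.001, 0.69, 0.724, 0.001]
contact_force: [1.2, 0.0, 0.4]
gripper_width: 0.432
finger_force: 60.3
clock: 42.4
tcp_pos: [0.6152, -0.1632, 0.0738]
tcp_rot: [0.001, 0.69, 0.724, 0.001]
contact_force: [-2.2, 1.1, 9.4]
gripper_width: 0.433
finger_force: 61.7
```

```bash

python3 -m inch '[{"gripper":-1,"x":0,"y":0,"z":-0.005,"yaw":0},{"gripper":-1,"x":0,"y":0,"z":-0.02,"yaw":0},{"gripper":-1,"x":0,"y":0,"z":-0.04,"yaw":0},{"gripper":-1,"x":0,"y":0,"z":-0.06,"yaw":0},{"gripper":-1,"x":0,"y":0,"z":-0.08,"yaw":0}]'
python3 -m inch '[{"gripper":-1,"x":0,"y":0,"z":-0.03,"yaw":0},{"gripper":-1,"x":0,"y":0,"z":-0.06,"yaw":0},{"gripper":-1,"x":0,"y":0,"z":-0.08,"yaw":0},{"gripper":-1,"x":0.025,"y":-0.013,"z":-0.08,"yaw":0},{"gripper":-1,"x":0.06,"y":-0.031,"z":-0.08,"yaw":0}]'
python3 -m inch '[{"gripper":-1,"x":0.045,"y":-0.023,"z":0,"yaw":0},{"gripper":-1,"x":0.09,"y":-0.046,"z":0,"yaw":0},{"gripper":-1,"x":0.135,"y":-0.069,"z":0,"yaw":0},{"gripper":-1,"x":0.17,"y":-0.087,"z":0,"yaw":0},{"gripper":-1,"x":0.2,"y":-0.102,"z":0,"yaw":0}]'
python3 - <<'E'
from bays import *
c,W,T=shot('wrist','w27.png'); trays('w27.png',W,{'blue':(.427,-.208),'green':(.43,.21)})
c,W,T=shot('top','t27.png'); trays('t27.png',W,{'blue':(.427,-.208),'green':(.43,.21)}); red('t27.png',W)
st(); go(.431,.157,.234,6)
E
```

```text
clock: 43.02
tcp_pos: [0.6144, -0.1625, 0.1529]
tcp_rot: [0.0, 0.69, 0.724, 0.0]
contact_force: [-0.2, -0.5, -2.3]
gripper_width: 0.436
finger_force: 60.4
clock: 43.65
tcp_pos: [0.5798, -0.1045, 0.2316]
tcp_rot: [0.0, 0.691, 0.723, -0.0]
contact_force: [-0.0, 1.1, -1.2]
gripper_width: 0.432
finger_force: 60.5
clock: 44.28
tcp_pos: [0.4675, 0.0921, 0.2313]
tcp_rot: [-0.0, 0.689, 0.724, 0.0]
contact_force: [-0.3, 0.4, -2.8]
gripper_width: 0.434
finger_force: 60.5
green all ((0.4211318790912628, 0.2077980488538742), (0.1290048360824585, 0.2053380161523819), 5.779272556304932) rim ((0.4263300895690918, 0.20318603515625), (0.11946526169776917, 0.19522498548030853), 5.881776332855225) 17961 2456 z [0.004 0.006 0.037]
blue all ((0.4271025061607361, -0.20789338648319244), (0.12485732138156891, 0.20691144466400146), 6.682386875152588) rim ((0.42572981119155884, -0.2051991969347), (0.12024550884962082, 0.20026813447475433), 6.379745006561279) 2093 341 z [-0.002  0.005  0.039]
green all ((0.41900700330734253, 0.27265051007270813), (0.12161815911531448, 0.07741568237543106), 8.195747375488281) rim ((0.4202072024345398, 0.26788198947906494), (0.12000539153814316, 0.07147970050573349), 6.348546504974365) 582 150 z [-0.001  0.006  0.039]
red [251, 147, 24, 9, 114] [0.633  0.1467 0.1123] [0.624 0.11  0.   ] [0.651 0.179 0.149]
  knob top [0.6327 0.1616 0.1449] [0.6333 0.1614 0.1441] 26
{'clock': 44.375, 'tcp_pos': [0.467, 0.094, 0.231], 'q': [-0.979, 0.119, 0.768, 1.979, -0.096, 1.08, -0.113], 'contact_force': [-0.177, -0.469, -1.666], 'gripper_width': 0.434, 'finger_force': 60.607}
shift [ 0.0644 -0.0321 -0.0028] tool y at 3.16 yaw -2.84 tilt -1.0
```

```bash

python3 -m inch '[{"gripper":-1,"x":0.03,"y":-0.015,"z":0,"yaw":-1.5},{"gripper":-1,"x":0.055,"y":-0.028,"z":0,"yaw":-2.8},{"gripper":-1,"x":0.064,"y":-0.032,"z":0,"yaw":-2.8},{"gripper":-1,"x":0.064,"y":-0.032,"z":0,"yaw":-2.8},{"gripper":-1,"x":0.064,"y":-0.032,"z":0,"yaw":-2.8}]'
python3 -c "
from h import *
go(.431,.157,.056,6)"
```

```text
clock: 45.0
tcp_pos: [0.4343, 0.1518, 0.2311]
tcp_rot: [0.0, 0.673, 0.74, -0.0]
contact_force: [-1.0, -0.3, -1.5]
gripper_width: 0.436
finger_force: 60.8
shift [ 0.0056 -0.0029  0.1751] tool y at 5.44 yaw -0.56 tilt -1.0
```

```bash

python3 -m inch '[{"gripper":-1,"x":0.005,"y":-0.003,"z":0.05,"yaw":0},{"gripper":-1,"x":0.005,"y":-0.003,"z":0.1,"yaw":0},{"gripper":-1,"x":0.005,"y":-0.003,"z":0.15,"yaw":0},{"gripper":-1,"x":0.005,"y":-0.003,"z":0.172,"yaw":0},{"gripper":-1,"x":0.005,"y":-0.003,"z":0.177,"yaw":0}]'
python3 -m inch '[{"gripper":-1,"x":0,"y":0,"z":0.002,"yaw":0},{"gripper":-1,"x":0,"y":0,"z":0.004,"yaw":0},{"gripper":-1,"x":0,"y":0,"z":0.004,"yaw":0}]'
python3 -m inch '[{"gripper":-1,"x":0,"y":0,"z":0.0015,"yaw":0},{"gripper":-1,"x":0,"y":0,"z":0.002,"yaw":0},{"gripper":-1,"x":0,"y":0,"z":0.002,"yaw":0}]'
```

```text
clock: 45.62
tcp_pos: [0.4299, 0.1563, 0.0529]
tcp_rot: [0.0, 0.673, 0.74, -0.002]
contact_force: [0.8, -0.4, -1.1]
gripper_width: 0.44
finger_force: 61.0
clock: 46.0
tcp_pos: [0.4307, 0.1582, 0.0507]
tcp_rot: [0.0, 0.672, 0.741, 0.001]
contact_force: [0.3, 0.2, -0.5]
gripper_width: 0.438
finger_force: 61.0
clock: 46.38
tcp_pos: [0.4302, 0.1581, 0.0483]
tcp_rot: [-0.0, 0.672, 0.741, 0.0]
contact_force: [-1.7, 0.8, 3.0]
gripper_width: 0.432
finger_force: 61.6
```

Released next, then lift clear and check the final scene. The arm parks over the front of the table, away from the top view of the rack.

```bash

python3 -m inch '[{"gripper":0.3,"x":0,"y":0,"z":0,"yaw":0},{"gripper":0.5,"x":0,"y":0,"z":0,"yaw":0},{"gripper":0.65,"x":0,"y":0,"z":0,"yaw":0},{"gripper":0.65,"x":0,"y":0,"z":0,"yaw":0}]'
python3 -m inch '[{"gripper":0.65,"x":0,"y":0,"z":-0.04,"yaw":0},{"gripper":0.65,"x":0,"y":0,"z":-0.09,"yaw":0},{"gripper":0.65,"x":0,"y":0,"z":-0.15,"yaw":0},{"gripper":0.65,"x":0,"y":0,"z":-0.21,"yaw":0},{"gripper":0.65,"x":-0.05,"y":0,"z":-0.25,"yaw":0}]'
python3 -m inch '[{"gripper":0.65,"x":-0.05,"y":0,"z":0,"yaw":0},{"gripper":0.65,"x":-0.1,"y":0,"z":0,"yaw":0},{"gripper":0.65,"x":-0.1,"y":0,"z":0,"yaw":0},{"gripper":0.65,"x":-0.1,"y":0,"z":0,"yaw":0}]'
python3 - <<'E'
from bays import *
c,W,T=shot('top','t28.png'); trays('t28.png',W,{'blue':(.427,-.208),'green':(.43,.21)}); red('t28.png',W)
c,W,T=shot('scene','s28.png'); st(); red('s28.png',W)
t=cv2.imread('pics/t28.png');s=cv2.imread('pics/s28.png')
cv2.imwrite('pics/f.png',np.vstack([cv2.resize(t[120:280,130:530],(800,320)),cv2.resize(s[140:350,220:520],(400,280))[:, :].repeat(1,0) if 0 else np.hstack([cv2.resize(s[140:350,220:520],(400,280)),np.zeros((280,400,3),np.uint8)])]))
E
```

```text
clock: 46.88
tcp_pos: [0.4302, 0.1579, 0.0481]
tcp_rot: [0.0, 0.672, 0.741, 0.0]
contact_force: [-0.1, -0.4, -0.5]
gripper_width: 0.828
finger_force: 0.0
clock: 47.5
tcp_pos: [0.4356, 0.112, 0.2999]
tcp_rot: [0.001, 0.669, 0.743, 0.002]
contact_force: [1.2, 0.1, 0.2]
gripper_width: 0.826
finger_force: 0.0
clock: 48.0
tcp_pos: [0.4444, 0.0103, 0.297]
tcp_rot: [-0.0, 0.672, 0.741, 0.0]
contact_force: [0.3, -0.7, -0.5]
gripper_width: 0.826
finger_force: 0.0
blue all ((0.4275425672531128, -0.20825155079364777), (0.12396015971899033, 0.2078331559896469), 6.345173358917236) rim ((0.42563164234161377, -0.20521774888038635), (0.12007086724042892, 0.20025867223739624), 6.367660999298096) 2101 349 z [-0.001  0.005  0.039]
green all ((0.426512748003006, 0.2075556516647339), (0.12090377509593964, 0.2093546837568283), 5.720998764038086) rim ((0.42702028155326843, 0.2032596468925476), (0.1208171471953392, 0.2006470412015915), 5.762153625488281) 1847 294 z [-0.001  0.005  0.039]
red [251, 147, 24, 9, 115] [0.6334 0.147  0.1116] [ 0.624  0.111 -0.004] [0.651 0.179 0.148]
  knob top [0.6315 0.1615 0.1439] [0.6322 0.1613 0.1437] 32
red [339, 186, 2, 3, 4] [ 0.5548 -0.0745  0.026 ] [ 0.554 -0.077  0.014] [ 0.558 -0.074  0.027]
{'clock': 48.1, 'tcp_pos': [0.444, 0.011, 0.297], 'q': [-1.031, -0.053, 0.896, 1.945, 0.044, 1.231, -0.05], 'contact_force': [-0.397, -0.247, 0.769], 'gripper_width': 0.825, 'finger_force': 0.0}
red [406, 218, 14, 23, 121] [0.6367 0.152  0.1187] [ 0.582  0.105 -0.   ] [0.645 0.249 0.148]
  knob top [0.6347 0.1615 0.1445] [0.6349 0.1602 0.1438] 26
```

View pics/f.png

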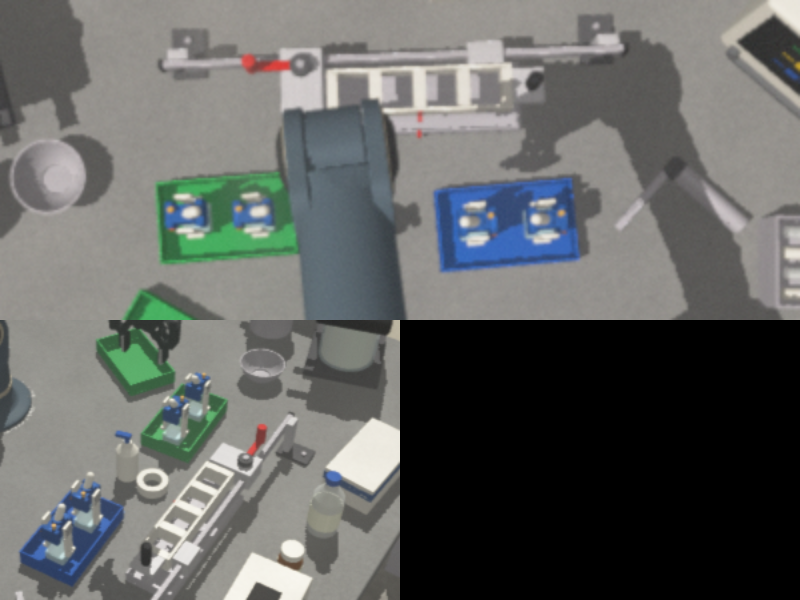

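All four cassettes stand in their trays. The pointer at (420,117) is in line with the mark at (420,132), and the lever lies along the rail, so I'm handing in.

```bash
python3 -c "
from bench import bot
print(bot.close_job())"
```

```text
the job is handed in; nothing more can be done
None
```

The job is handed in, with no verdict returned: my last pictures showed the rack locked at the mark, both left-hand cassettes standing in the blue tray, both right-hand ones in the green, and the bystanders still upright.

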